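Feed two rejects through the sprung gate of the quarantine pen

ROBOT

A 7-joint arm with a two-finger parallel gripper is mounted at the origin on a cart in front of the work surface, level with it; the furniture and walls round the work are solid. World frame = base frame: x ahead of the robot, y to its left, z up, the work surface at z = 0. Lengths are in m, angles in rad, forces in N, time in s.
With the tool pointing down it reaches from about 0.425 to 0.925 m from the base axis. Payload 6.8 kg.
Tool frame: the origin (TCP) lies at the very end of the fingers, on their centre line; the grasp point (between the pads) lies 19 mm behind it; y points along the fingers, z is the direction in which the jaws open and shut, and the axes are right-handed (so a half turn about y gives the same grasp; the last joint's range is limited). The gripper opens to 85 mm and grips with 20 to 120 N. Pads are 22 mm wide; open, the fingers measure 114 mm over their backs; the gripper's body (76 mm by 85 mm) begins 54 mm behind the grasp point. The pads swing forward as they close: fully open they stand 13 mm farther back than shut.
Start: joints at [1.054, 0.477, 0.022, 1.555, -0.011, 1.109, -0.083], TCP at [0.268, -0.619, 0.231] pointing down, gripper open.
Joint ranges: [-2.96, 2.96], [-0.34, 2.1], [-1.41, 1.46], [0.24, 2.44], [-1.37, 4.51], [0.17, 1.92], [-2.96, 2.96]. Speed limits (rad/s): [2.39, 2.39, 3.14, 3.14, 3.14, 3.14, 3.14].

INTERFACE

Orientations are given as a rotation vector (axis times angle).
In Python, from bench import r gives the robot as it stands.
- The arm moves only by the tool drive_tool, never from a script. Its argument "series" is a list of rows, each a list of 7 numbers: the shift along the tool's x, y, z in mm, then the turn, a rotation vector about the tool's x, y, z in degrees, then the finger opening in mm, from 0 to 85.4. In form: [[tx, ty, tz, wx, wy, wz, grip], ...]. A call has 1 to 5 rows; each row is the pose to reach, as a shift and turn from the pose measured when the call began, along the tool's axes at that moment; what a row does not reach only later rows make up. A row lasts 1/10 s, in which the tool goes at most 50 mm and 8.59 degrees, less where a joint would pass 70% of its speed; a pose out of reach is approached as far as the arm can. A call with a gripper value outside its range is refused whole. The fingers move at their own pace and stop on an object; "squeeze" is the grip in N (left out, the last holds). Time passes only in rows, so rows that repeat a pose let the fingers close. It gives the time, the measured TCP pose, the force and the opening at its end, in the units of the state.
- r.get_obs(): the state, without advancing time (a new reading comes with each control period).
- r.grab_frame(name): name is "scene" or "top" or "wrist"; returns a dict with "frame" (384x512x3 uint8, blue, green, red), "intrinsics" (3x3 intrinsics, pixels), "distortion" ([k1, k2, p1, p2, k3] as OpenCV has them; the pictures are not rectified), "rvec" (rotation vector, rad) and "tvec" (3), from world to camera coordinates, as OpenCV has them. Camera axes: x right, y down, z forward; pixel columns grow to the right and rows downward; lengths in m; the calibration is good to about 2 mm. A picture is of the moment at which its call begins. There is no depth.
- r.hand_in(): hands the job in, once; it reports no verdict.
The state is a dict: "clock": time; "joints": joint angles; "qvel": joint speeds; "tau": joint torques, N m; "tcp_pos": TCP position; "orientation": TCP orientation; "contact_force": force on the tool from outside, world axes, zero at the start; "moment": the same for the moment, N m; "grip_width": finger opening in m.
Only numpy, scipy, OpenCV 4.12 (cv2) and the standard library are available. Lean on these libraries where they do the work, as an engineer would, in place of code of your own. Each camera call takes 0.05 s, during which the arm holds its last target.

TASK

Put both rejects into the quarantine pen by pushing them along the bench, lengthwise, through its sprung double gate, never lifting them over its walls: first the larger black mains adapter, all the way to the back wall with the gate shut behind it, then the smaller relay block behind the adapter. Finish with both lying inside on the bench, the gate fully shut behind them, and leave the tip cleaner, the heat sink and the solder spool where they stand.

Things in the scene. Friction and masses are not known exactly. Their poses are not given: they have to be found in the camera images.
- pen: Low open-topped pen of bare aluminium sheet, no floor, screwed to the bench (cannot move). Origin: on the bench, middle of the gate; x points from the gate into the pen, y to the left as one pushes in. Inside 70 mm wide (y -35 to 35), 160 mm long (x 0 to 160). Walls 3 mm thick, 42 mm high; hinge springs on the gate posts reach 60 mm. A 2 mm thick foot flange outside reaches y = +-52, x = 177 mm.
- pen_gate (a point): Middle of the gate on the bench (same as the pen's origin). Two steel leaves, each 31 mm long, 3 mm thick, z 3 to 40 mm, hinged on upright pins at x = 0, y = +-32 mm, meet in the middle and swing only inward, sweeping to x = 31 mm. Light springs shut them (0.4 N at the tip shut, 1.1 N open); wide open they leave 57 mm. Lift a finger out straight up: drawn back it jams.
- pen_mouth (a point): Middle of the mouth on the bench, x = -31 mm of the pen. Two splayed wings, 42 mm high, narrow from 98 mm wide here to 70 mm at the gate. In front of it the bench is clear along the pen's axis for at least 100 mm.
- leaf_l (a joint): Left gate leaf (hinge at y = +32 mm of the pen): 0 shut, grows as it swings inward, up to 1.5 rad. Springs back to 0 when free.
- leaf_r (a joint): Right gate leaf (hinge at y = -32 mm of the pen): 0 shut, grows as it swings inward, up to 1.5 rad. Springs back to 0 when free.
- adapter_center (a point): Centre of the larger reject: plain black mains adapter, a block 36 x 62 x 26 mm (x, y, z) lying flat, loose, about 0.14 kg; this point is 13 mm above the bench, its y axis is the long one.
- relay_center (a point): Centre of the smaller reject: relay block, black with a narrow yellow seam, 26 x 46 x 16 mm (x, y, z) lying flat, loose, about 0.03 kg; this point is 8 mm above the bench, its y axis is the long one.
- tip_cleaner_center (a point): Bystander: brass-wool tip cleaner, a dome 45 mm across and 61 mm high, loose; point 30 mm above the bench on its axis. It stands beside the right wall of the pen.
- heat_sink_center (a point): Bystander: finned grey heat sink 30 x 34 x 15 mm, loose; its centre. It lies to the right of the way into the mouth.
- spool_center (a point): Bystander: solder spool standing on its flange, 52 mm across, 32 mm high, loose; point on its axis half-way up.

How it is judged:
On the way, in this order (a step that is already met when the one before it is completed fails the run):
1. the mains adapter is in the gate, low on the bench, and holds a leaf open (x of adapter_center in the frame of pen between -0.015 and 0.05 m and y of adapter_center in the frame of pen between -0.035 and 0.035 m and height (world z) of adapter_center below 0.03 m and value of joint any of leaf_l, leaf_r above 0.5 rad), for 0.05 s.
2. the adapter is past the gate, at the back wall (within about 19 mm), and both leaves have shut (x of adapter_center in the frame of pen between 0.11 and 0.155 m and y of adapter_center in the frame of pen between -0.035 and 0.035 m and height (world z) of adapter_center below 0.03 m and value of joint each of leaf_l, leaf_r below 0.1 rad), for 0.1 s.
3. the relay block is in the gate, low on the bench, and holds a leaf open (x of relay_center in the frame of pen between -0.015 and 0.05 m and y of relay_center in the frame of pen between -0.035 and 0.035 m and height (world z) of relay_center below 0.03 m and value of joint any of leaf_l, leaf_r above 0.5 rad), for 0.05 s.
At the end, for the whole second after the job is handed in: The adapter lies flat in the pen with its centre more than 110 mm in from the gate (its end within about 19 mm of the back wall), the relay block lies flat in the pen with its centre more than 40 mm in from the gate, both at rest, and both gate leaves are shut (under 0.1 rad) (all of step 2 and x of relay_center in the frame of pen between 0.04 and 0.155 m and y of relay_center in the frame of pen between -0.035 and 0.035 m and height (world z) of relay_center below 0.03 m and linear speed of each of adapter, relay below 0.02 m/s and angle between each of adapter_center, relay_center's own z axis and vertical below 0.2 rad); the robot touches nothing.
It fails at once if the adapter is lifted over the walls or the gate of the pen (x of adapter_center in the frame of pen between -0.01 and 0.17 m and y of adapter_center in the frame of pen between -0.045 and 0.045 m and height (world z) of adapter_center above 0.045 m).
It fails at once if the relay is lifted over the walls or the gate of the pen (x of relay_center in the frame of pen between -0.01 and 0.17 m and y of relay_center in the frame of pen between -0.045 and 0.045 m and height (world z) of relay_center above 0.045 m).
It fails at once if the brass-wool tip cleaner is shifted by more than 20 mm or tipped (distance of tip_cleaner_center from where it was at the start of the episode above 0.02 m or angle between tip_cleaner_center's own z axis and vertical above 0.4 rad).
It fails at once if the heat sink is shifted by more than 20 mm or tipped (distance of heat_sink_center from where it was at the start of the episode above 0.02 m or angle between heat_sink_center's own z axis and vertical above 0.4 rad).
It fails at once if the solder spool is shifted by more than 20 mm or tipped (distance of spool_center from where it was at the start of the episode above 0.02 m or angle between spool_center's own z axis and vertical above 0.4 rad).
It also fails if it takes over 72 s, if anything falls off the work surface, if the arm or the gripper's body presses on something with over 40 N, if the wrist force passes 120 N, or if a joint passes its speed limit or range.

## Working session

There is one attempt and no reset: what is moved stays moved. The work goes in short steps, Python scripts to look and compute and a tool call to move; the robot and the scene stay as the last step left them, time stands still between calls to the robot, and variables do not carry over. Pictures are saved under pics/ and viewed, and the job is handed in when it is done.

Besides the shell and the picture viewer there is one more tool, called after "Request:" as a command line: name --pt "numbers of a row" for each row, then --argument value for the rest. drive_tool: Moves the arm, as the interface text tells. Its arguments: {"type":"object","properties":{"series":{"type":"array","items":{"type":"array","items":{"type":"number"}}},"squeeze":{"type":"number"}},"required":["series"]}

```bash
ls; mkdir -p pics
cat > h.py <<'E'
import numpy as np, cv2
from bench import r
def shot(n,tag):
    d=r.grab_frame(n); cv2.imwrite(f'pics/{tag}.png',d['frame']); 
    np.savez(f'pics/{tag}.npz',**{k:np.array(v) for k,v in d.items()}); return d
def load(tag): return dict(np.load(f'pics/{tag}.npz'))
def cast(d,px,z):
    K=np.array(d['intrinsics'],float);D=np.array(d['distortion'],float)
    u=cv2.undistortPoints(np.array(px,float).reshape(-1,1,2),K,D).reshape(-1,2)
    R=cv2.Rodrigues(np.array(d['rvec'],float))[0];t=np.array(d['tvec'],float).reshape(3)
    c=-R.T@t; rays=np.c_[u,np.ones(len(u))]@R
    return c+rays*((z-c[2])/rays[:,2])[:,None]
def proj(d,P):
    return cv2.projectPoints(np.array(P,float).reshape(-1,1,3),np.array(d['rvec'],float),np.array(d['tvec'],float),np.array(d['intrinsics'],float),np.array(d['distortion'],float))[0].reshape(-1,2)
E
python3 - <<'E'
from h import *
np.set_printoptions(precision=4,suppress=True)
for n in ['scene','top','wrist']:
    d=shot(n,n+'0'); R=cv2.Rodrigues(np.array(d['rvec'],float))[0]; print(n,-R.T@np.array(d['tvec']).reshape(3),R[2])
print(r.get_obs())
E
```

```text
pics
scene [0.1844 0.4082 0.4329] [ 0.4096 -0.7934 -0.4502]
top [ 0.412  -0.281   0.8721] [ 0.1662 -0.0124 -0.986 ]
wrist [ 0.3277 -0.593   0.3738] [-0.2395 -0.1031 -0.9654]
{'clock': 0.15, 'joints': array([ 1.0539,  0.4776,  0.0223,  1.5562, -0.0115,  1.1093, -0.0831]), 'qvel': array([-0.0005, -0.0019, -0.0004, -0.0049,  0.0012, -0.0002,  0.0018]), 'tau': array([  0.0024, -59.6923,   1.61  , -28.149 ,   0.0127,   0.0066,
         0.    ]), 'tcp_pos': array([ 0.2681, -0.619 ,  0.2306]), 'orientation': array([-0.4142,  1.9979, -1.9952]), 'contact_force': array([-0.2349,  0.3129,  0.1509]), 'moment': array([ 0.0296, -0.0117,  0.0173]), 'grip_width': 0.08538488052842334}
```

View pics/top0.png

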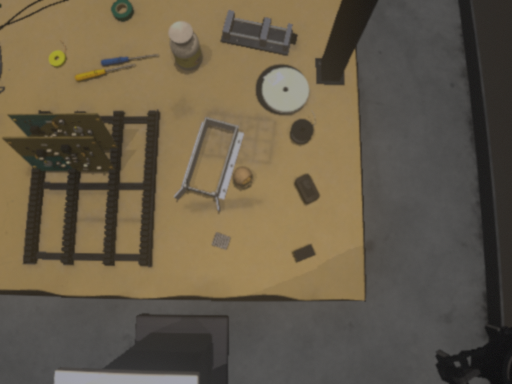

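View pics/scene0.png

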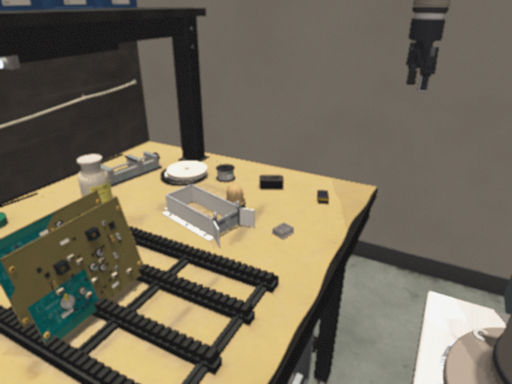

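View pics/wrist0.png

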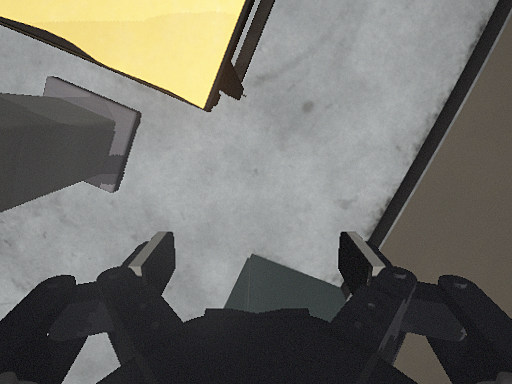

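The top view shows the pen with its mouth near (200,197), adapter at (307,189), relay at (304,253), heat sink at (221,241), tip cleaner at (243,177) and spool at (301,131). I'll enlarge it.

Run:
```python
from h import *
d=load('top0'); f=d['frame'][100:275,160:360]; cv2.imwrite('pics/top0z.png',cv2.resize(f,None,fx=4,fy=3.4286,interpolation=cv2.INTER_CUBIC) if 0 else cv2.resize(f[:150],None,fx=4,fy=4,interpolation=cv2.INTER_CUBIC))
d=load('scene0'); f=d['frame'][150:250,150:350]; cv2.imwrite('pics/scene0z.png',cv2.resize(f,None,fx=4,fy=4,interpolation=cv2.INTER_CUBIC))
```

```text
(no output)
```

View pics/top0z.png

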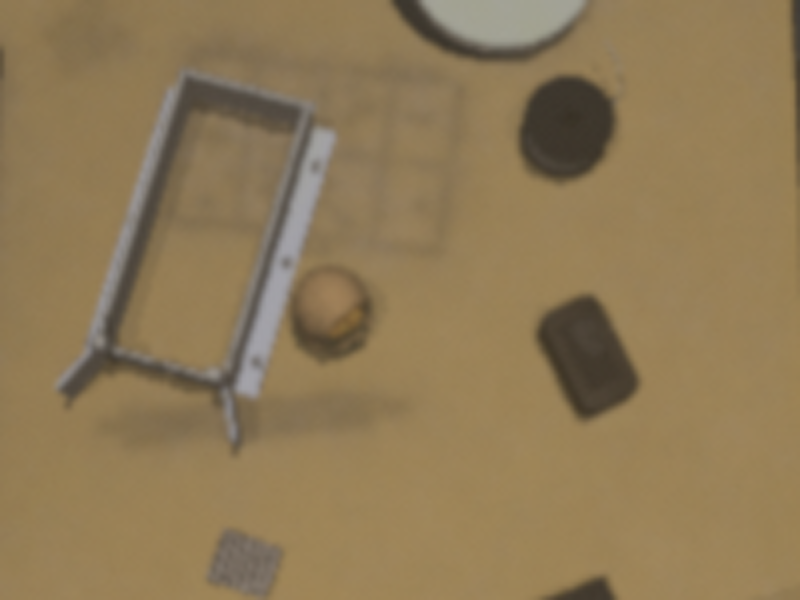

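View pics/scene0z.png

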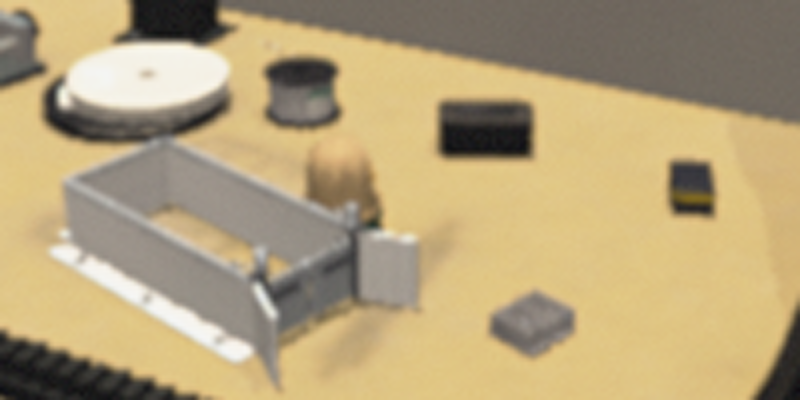

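```bash
cat >> h.py <<'E'
def blobs(d,mask,amin=30):
    n,l,s,c=cv2.connectedComponentsWithStats(mask.astype(np.uint8)); return [(s[i],c[i],l==i) for i in range(1,n) if s[i][4]>amin]
E
python3 - <<'E'
from h import *
np.set_printoptions(precision=4,suppress=True)
d=load('top0')
Z=lambda p:(np.array(p,float)+.5)/4-.5+[160,100]
rim=cast(d,Z([(183,73),(312,106),(98,345),(230,378)]),.042); print('rim BL BR FL FR\n',rim)
print('len',np.linalg.norm(rim[0]-rim[2]),np.linalg.norm(rim[1]-rim[3]),'w',np.linalg.norm(rim[0]-rim[1]),np.linalg.norm(rim[2]-rim[3]))
ax=(rim[0]+rim[1]-rim[2]-rim[3])[:2];print('yaw',np.degrees(np.arctan2(ax[1],ax[0])))
print('flange right edge', cast(d,Z([(336,130),(258,397)]),.002))
g=d['frame'].max(2).astype(int)
print('wing ends',cast(d,Z([(62,385),(236,445)]),.03))
hsv=cv2.cvtColor(d['frame'],cv2.COLOR_BGR2HSV)
m=(hsv[...,2]<85); m[:100]=0;m[275:]=0;m[:,:262]=0;m[:,340:]=0
for s,c,mm in blobs(d,m):
    rect=cv2.minAreaRect(np.argwhere(mm)[:,::-1].astype(np.float32)); print(s,c,rect)
    bp=cv2.boxPoints(rect)
    for z in(.016,.026): print(z,cast(d,[c],z)[0], cast(d,bp,z)[:,:2].ravel())
print('heat',cast(d,Z([(245,562)]),.013),'tip',cast(d,Z([(332,310)]),.04),'spool',cast(d,Z([(570,120)]),.032))
E
```

```text
rim BL BR FL FR
 [[ 0.71   -0.1669  0.042 ]
 [ 0.6914 -0.2398  0.042 ]
 [ 0.5545 -0.126   0.042 ]
 [ 0.5372 -0.1984  0.042 ]]
len 0.16085142192486238 0.15971982709546848 w 0.07520705704466174 0.07443625985852079
yaw -14.887984415514634
flange right edge [[ 0.6904 -0.2521  0.002 ]
 [ 0.5325 -0.2106  0.002 ]]
wing ends [[ 0.534  -0.1048  0.03  ]
 [ 0.5021 -0.2015  0.03  ]]
[262 100  30  14  82] [270.7317 108.2073] ((275.094970703125, 109.5262451171875), (31.777706146240234, 7.094105243682861), 24.904766082763672)
0.016 [ 0.7449 -0.3147  0.016 ] [ 0.7499 -0.2878  0.7659 -0.2946  0.7339 -0.362   0.718  -0.3549]
0.026 [ 0.741  -0.3143  0.026 ] [ 0.7459 -0.2877  0.7618 -0.2945  0.7301 -0.3611  0.7145 -0.3541]
[290 120  23  24 439] [301.1686 131.4897] ((301.0, 131.5), (23.0, 22.0), 90.0)
0.016 [ 0.6893 -0.3852  0.016 ] [ 0.7167 -0.3596  0.7176 -0.4108  0.6622 -0.4099  0.6614 -0.3592]
0.026 [ 0.6861 -0.384   0.026 ] [ 0.7132 -0.3586  0.7141 -0.4093  0.6593 -0.4084  0.6585 -0.3583]
[295 175  24  29 434] [306.2604 188.7834] ((306.10003662109375, 188.69998168945312), (26.385601043701172, 16.54690170288086), 63.43495178222656)
0.016 [ 0.5554 -0.3954  0.016 ] [ 0.5738 -0.3652  0.5912 -0.3988  0.5376 -0.4248  0.5205 -0.3913]
0.026 [ 0.5538 -0.394   0.026 ] [ 0.5719 -0.3642  0.5891 -0.3974  0.5361 -0.4231  0.5193 -0.39  ]
[294 245  20  16 199] [303.392  252.7487] ((303.2155456542969, 252.83624267578125), (10.373208999633789, 19.4333553314209), 66.80140686035156)
0.016 [ 0.4133 -0.3878  0.016 ] [ 0.415  -0.3633  0.4319 -0.4027  0.4112 -0.4115  0.3945 -0.3722]
0.026 [ 0.4133 -0.3865  0.026 ] [ 0.415  -0.3623  0.4317 -0.4013  0.4112 -0.41    0.3947 -0.3711]
heat [[ 0.4392 -0.2064  0.013 ]] tip [[ 0.5757 -0.2529  0.04  ]] spool [[ 0.6886 -0.3855  0.032 ]]
```

```bash
cat >> h.py <<'E'
from scipy.spatial.transform import Rotation as Ro
G=np.array([.5432,-.1618]); YAW=np.radians(-14.9)
def W(px,py=0):
    c,s=np.cos(YAW),np.sin(YAW); return G+[c*px-s*py,s*px+c*py]
def P(w):
    c,s=np.cos(YAW),np.sin(YAW); e=np.array(w)[:2]-G; return np.array([c*e[0]+s*e[1],-s*e[0]+c*e[1]])
def goal(pos,jaw=None,both=False):
    o=r.get_obs(); R0=Ro.from_rotvec(o['orientation']).as_matrix()
    t=R0.T@(np.array(pos)-o['tcp_pos'])*1000; best=None
    if jaw is not None:
        for j in (jaw,jaw+180):
            a=np.radians(j); Y=np.array([0,0,-1.]);Zv=np.array([np.cos(a),np.sin(a),0]);M=np.c_[np.cross(Y,Zv),Y,Zv]
            w=np.degrees(Ro.from_matrix(R0.T@M).as_rotvec())
            print('shift mm',t.round(1),'turn',w.round(1))
    else: print('shift mm',t.round(1))
def st():
    o=r.get_obs(); R0=Ro.from_rotvec(o['orientation']).as_matrix()
    print('t',o['clock'],'tcp',o['tcp_pos'].round(4),'pen',(P(o['tcp_pos'])*1000).round(1),'F',o['contact_force'].round(1),'grip',round(o['grip_width']*1e3,1),'jawang',np.degrees(np.arctan2(R0[1,2],R0[0,2])).round(1),'tilt',np.degrees(np.arccos(-R0[2,1])).round(2),'q7',o['joints'][6].round(2)); print('tool x',R0[:,0].round(3),'z',R0[:,2].round(3))
E
python3 - <<'E'
from h import *
st(); goal([.50,-.394,.23],27+90)
E
```

```text
t 0.15 tcp [ 0.2681 -0.619   0.2306] pen [-148.2 -512.5] F [-0.2  0.3  0.2] grip 85.4 jawang -66.6 tilt 0.08 q7 -0.08
tool x [-0.918 -0.397  0.   ] z [ 0.397 -0.918 -0.001]
shift mm [-302.2    0.7 -114.3] turn [-0.000e+00  1.764e+02  1.000e-01]
shift mm [-302.2    0.7 -114.3] turn [ 0.1 -3.6  0. ]
```

Request:
drive_tool --pt "-50 0 -19 0 -1 0 60" --pt "-100 0 -38 0 -2 0 60" --pt "-150 0 -57 0 -3 0 60" --pt "-200 0 -76 0 -3.6 0 60" --pt "-240 0 -90 0 -3.6 0 60"

```text
clock: 0.65
tcp_pos: [0.4488, -0.4438, 0.2305]
orientation: [-0.471, 1.96, -1.957]
contact_force: [0.1, -0.7, -0.0]
grip_width: 0.0602
```

Run:
```python
from h import *
st(); shot('wrist','w1')
```

```text
t 0.65 tcp [ 0.4488 -0.4438  0.2305] pen [ -18.7 -296.8] F [ 0.1 -0.7 -0. ] grip 60.2 jawang -63.0 tilt 0.1 q7 -0.44
tool x [-0.891 -0.454  0.   ] z [ 0.454 -0.891 -0.002]
```

View pics/w1.png

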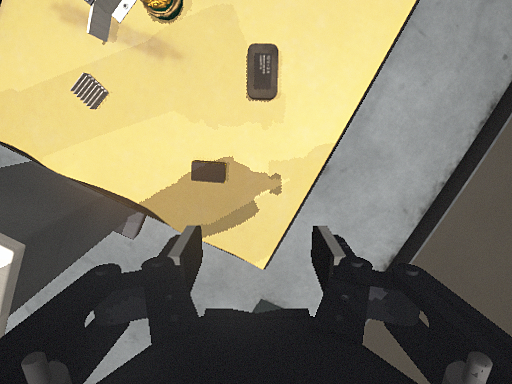

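The adapter is at (262,71) and the relay at (208,171). The wing and tip cleaner are at the top left.

```bash
cat >> h.py <<'E'
def rects(d,th,roi,z,amin=150):
    h=d['frame'].max(2); m=(h<th); k=np.zeros_like(m); x0,y0,x1,y1=roi; k[y0:y1,x0:x1]=1
    for s,c,mm in blobs(d,m&k,amin):
        cnt=cv2.findContours(mm.astype(np.uint8),cv2.RETR_EXTERNAL,cv2.CHAIN_APPROX_NONE)[0]; cnt=max(cnt,key=len).reshape(-1,2)
        w=cast(d,cnt,z)[:,:2]; (c2,wh,a)=cv2.minAreaRect((w*1000).astype(np.float32))
        if wh[0]<wh[1]: a+=90
        print('px',c.round(),'ctr mm',np.round(c2,1),'size',np.round(wh,1),'long-axis ang',round(a,1))
E
python3 - <<'E'
from h import *
d=load('w1')
for th in (70,90,110):
    rects(d,th,(230,30,300,110),.02); rects(d,th,(185,150,235,190),.012)
E
```

```text
px [264.  69.] ctr mm [ 563.4 -396.4] size [51.3 28. ] long-axis ang 23.4
px [211. 173.] ctr mm [ 414.1 -388.4] size [27.1 43.6] long-axis ang 112.2
px [262.  71.] ctr mm [ 556.3 -396. ] size [63.6 35.8] long-axis ang 25.4
px [208. 171.] ctr mm [ 413.8 -388.5] size [28. 46.] long-axis ang 112.5
```

Run:
```python
from h import *
goal([.556,-.396,.08],-64.6);goal([.556,-.396,.004],-64.6)
```

```text
shift mm [-104.   151.2   11.9] turn [ 0.2  2.3 -0.4]
shift mm [-104.   151.2   11.9] turn [  -0.6 -177.7   -0.4]
shift mm [-103.5  227.2   12.2] turn [ 0.2  2.3 -0.4]
shift mm [-103.5  227.2   12.2] turn [  -0.6 -177.7   -0.4]
```

Request:
drive_tool --pt "-40 20 5 0 2 0 70" --pt "-80 50 10 0 2.3 0 70" --pt "-104 90 12 0 2.3 0 70" --pt "-104 130 12 0 2.3 0 70" --pt "-104 150 12 0 2.3 0 70"

```text
clock: 1.2
tcp_pos: [0.5551, -0.3932, 0.0763]
orientation: [-0.446, 1.984, -1.963]
contact_force: [0.1, -1.3, 0.5]
grip_width: 0.0701
```

Run:
```python
from h import *
st(); shot('wrist','w2'); st(); goal([.556,-.396,.004],-64.6)
```

```text
t 1.2 tcp [ 0.5551 -0.3932  0.0763] pen [  71.  -220.6] F [ 0.1 -1.3  0.5] grip 70.1 jawang -64.4 tilt 0.6 q7 -0.64
tool x [-0.902 -0.432 -0.004] z [ 0.432 -0.902 -0.01 ]
t 1.25 tcp [ 0.5531 -0.3933  0.0741] pen [  69.1 -221.2] F [-1.5  0.7 -2.1] grip 70.2 jawang -64.5 tilt 0.72 q7 -0.64
tool x [-0.902 -0.431 -0.001] z [ 0.431 -0.902 -0.012]
shift mm [-1.3 70.1  4.5] turn [ 0.7  0.1 -0.1]
shift mm [-1.3 70.1  4.5] turn [-1.000e-01 -1.799e+02 -1.100e+00]
```

View pics/w2.png

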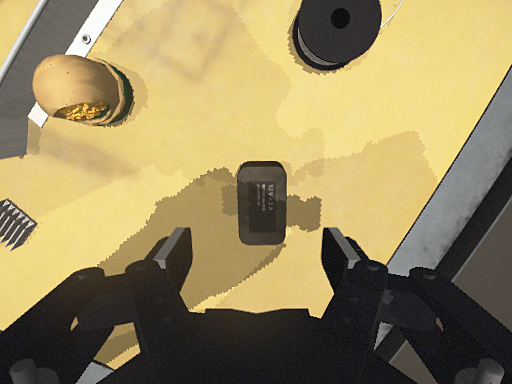

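The adapter at (262,203) is centred between the fingers, so I'll descend and grip.

Request:
drive_tool --pt "-1 25 4 0.7 0 0 70" --pt "-1 50 4 0.7 0 0 70" --pt "-1 69 4 0.7 0 0 70" --pt "-1 70 4 0.7 0 0 36" --pt "-1 70 4 0.7 0 0 30" --squeeze 30

```text
clock: 1.75
tcp_pos: [0.5555, -0.3961, 0.0047]
orientation: [-0.445, 1.974, -1.974]
contact_force: [0.4, 0.0, -0.4]
grip_width: 0.0419
```

Request:
drive_tool --pt "0 0 0 0 0 0 20" --pt "0 0 0 0 0 0 20" --pt "0 0 0 0 0 0 20"

```text
clock: 2.05
tcp_pos: [0.5559, -0.3965, 0.0057]
orientation: [-0.444, 1.973, -1.975]
contact_force: [-0.5, -0.8, -2.0]
grip_width: 0.0352
```

Run:
```python
from h import *
st(); shot('wrist','w3')
```

```text
t 2.05 tcp [ 0.5559 -0.3965  0.0057] pen [  72.7 -223.6] F [-0.5 -0.8 -2. ] grip 35.2 jawang -64.5 tilt 0.15 q7 -0.65
tool x [-0.903 -0.43  -0.002] z [ 0.43  -0.903  0.001]
```

View pics/w3.png

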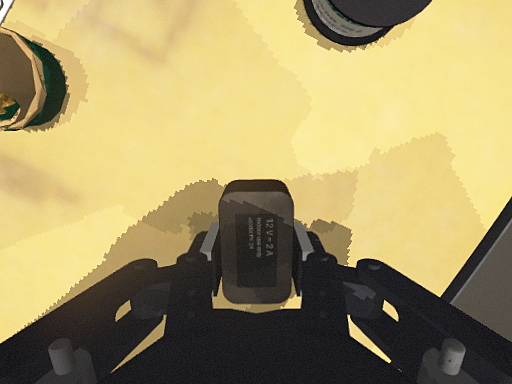

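Request:
drive_tool --pt "0 -30 0 0 0 0 20" --pt "0 -70 0 0 0 0 20" --pt "0 -105 0 0 0 0 20" --pt "0 -105 0 0 0 0 20"

```text
clock: 2.5
tcp_pos: [0.5589, -0.3986, 0.117]
orientation: [-0.436, 1.963, -1.979]
contact_force: [0.6, -0.1, -1.3]
grip_width: 0.0354
```

Run:
```python
from h import *
st(); goal(list(W(-.08))+[.11],-104.9); print(W(-.08))
```

```text
t 2.5 tcp [ 0.5589 -0.3986  0.117 ] pen [  76.1 -224.8] F [ 0.6 -0.1 -1.3] grip 35.4 jawang -64.5 tilt 0.72 q7 -0.64
tool x [-0.903 -0.43  -0.008] z [ 0.43  -0.903  0.01 ]
shift mm [ -26.7    4.5 -272.4] turn [-0.4 40.4 -0.6]
shift mm [ -26.7    4.5 -272.4] turn [  -0.8 -139.6    0.5]
[ 0.46588991 -0.14122938]
```

Request:
drive_tool --pt "20 0 -45 0 8 0 20" --pt "25 0 -90 0 16 0 20" --pt "15 2 -135 0 24 0 20" --pt "0 4 -180 0 32 0 20" --pt "-15 4 -225 -0.4 40 -0.6 20"

```text
clock: 3.0
tcp_pos: [0.4742, -0.1873, 0.1104]
orientation: [-0.272, -2.083, 2.082]
contact_force: [0.8, 1.0, -0.6]
grip_width: 0.0356
```

Run:
```python
from h import *
st(); goal(list(W(-.08))+[.11],-104.9)
```

```text
t 3.0 tcp [ 0.4742 -0.1873  0.1104] pen [-60.2 -42.4] F [ 0.8  1.  -0.6] grip 35.6 jawang -104.9 tilt 0.06 q7 -1.55
tool x [-0.966  0.257  0.001] z [-0.257 -0.966 -0.001]
shift mm [ 19.9   0.4 -42.4] turn [ 0.  -0.   0.1]
shift mm [ 19.9   0.4 -42.4] turn [-1.0e-01  1.8e+02  0.0e+00]
```

Request:
drive_tool --pt "10 0 -25 0 0 0 20" --pt "20 0 -42 0 0 0 20" --pt "20 0 -42 0 0 0 20"

```text
clock: 3.3
tcp_pos: [0.4647, -0.1383, 0.11]
orientation: [-0.265, -2.086, 2.082]
contact_force: [1.5, -0.9, -1.1]
grip_width: 0.0355
```

Run:
```python
from h import *
st(); shot('wrist','w4')
```

```text
t 3.3 tcp [ 0.4647 -0.1383  0.11  ] pen [-81.9   2.5] F [ 1.5 -0.9 -1.1] grip 35.5 jawang -104.6 tilt 0.18 q7 -1.64
tool x [-0.968  0.253  0.003] z [-0.253 -0.968 -0.001]
```

View pics/w4.png

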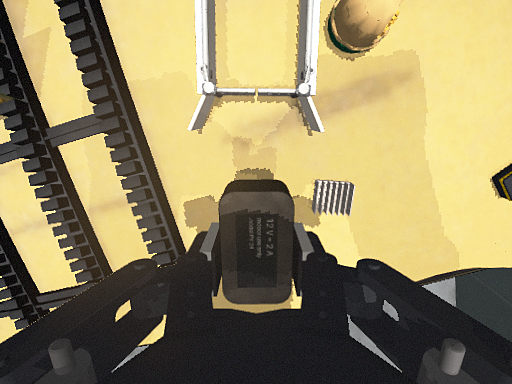

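The pen mouth is ahead, with posts at about (209,88) and (304,88), the heat sink at (333,197), and the adapter straight in the jaws. I'll zoom in to fix the pen pose.

Run:
```python
from h import *
d=load('w4'); f=d['frame'][0:140,180:340]; cv2.imwrite('pics/w4z.png',cv2.resize(f,None,fx=4,fy=4,interpolation=cv2.INTER_CUBIC))
```

```text
(no output)
```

View pics/w4z.png

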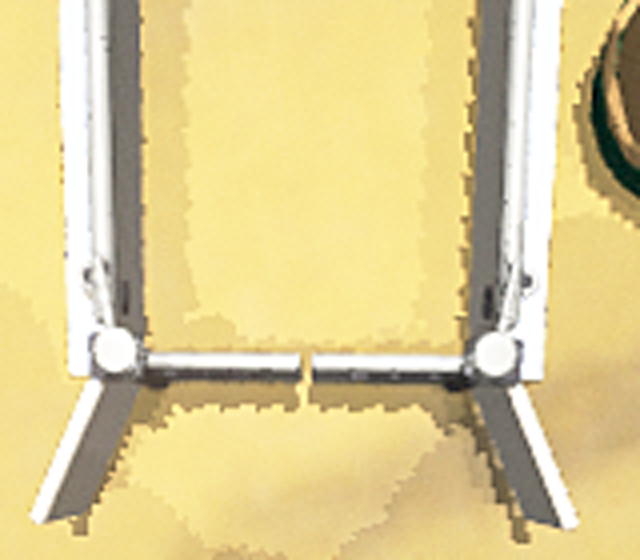

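Run:
```python
from h import *
np.set_printoptions(precision=4,suppress=True)
d=load('w4'); Z=lambda p:(np.array(p,float)+.5)/4-.5+[180,0]
p=cast(d,Z([(115,350),(496,350)]),.06)[:,:2]; print('posts',p,np.linalg.norm(p[0]-p[1]),'mid',p.mean(0)); e=p[0]-p[1]; print('yaw',np.degrees(np.arctan2(e[1],e[0]))-90)
g=cast(d,Z([(306,361)]),.040); print('gate top mid',g)
for z,a in((.042,[(106,10),(100,260),(522,10),(512,260)]),(.0,[(143,10),(143,260),(472,40),(463,260)])):
    q=cast(d,Z(a),z)[:,:2]; print(z,[np.degrees(np.arctan2(*(q[i]-q[i+1])[::-1])) for i in(0,2)], [ (P(x)*1000).round(1) for x in q])
h=d['frame']; print('adapter/heat:'); 
q=cast(d,[(333,197)],.012); print('heat',q,P(q[0])*1000)
```

```text
posts [[ 0.5541 -0.1287]
 [ 0.5381 -0.1903]] 0.06359979581541776 mid [ 0.5461 -0.1595]
yaw -14.578798885341016
gate top mid [[ 0.546  -0.1596  0.04  ]]
0.042 [np.float64(-18.07896463371804), np.float64(-14.955352782313602)] [array([60.2, 37.7]), array([19.2, 40. ]), array([ 60.6, -34. ]), array([ 19.7, -34. ])]
0.0 [np.float64(-16.202693940058825), np.float64(-15.477117817428558)] [array([75.4, 37. ]), array([26.3, 38.1]), array([ 70.1, -31.1]), array([ 26.7, -30.7])]
adapter/heat:
heat [[ 0.4404 -0.2052  0.012 ]] [-88.2402 -68.3537]
```

```bash
sed -i 's/^G=.*; YAW/G=np.array([.5455,-.1602]); YAW/' h.py
python3 - <<'E'
from h import *
st(); goal(list(W(-.062))+[.006],-104.9)
E
```

```text
t 3.35 tcp [ 0.4653 -0.1403  0.1103] pen [-82.7  -1.4] F [-0.  -0.9 -1.6] grip 35.4 jawang -104.7 tilt 0.09 q7 -1.64
tool x [-0.967  0.255  0.001] z [-0.255 -0.967 -0.001]
shift mm [-20.8 104.2  -1.3] turn [0.  0.2 0.1]
shift mm [-20.8 104.2  -1.3] turn [ 1.000e-01 -1.798e+02 -1.000e-01]
```

Request:
drive_tool --pt "-15 30 -1 0 0 0 20" --pt "-21 60 -1 0 0 0 20" --pt "-21 85 -1 0 0 0 20" --pt "-21 98 -1 0 0 0 20" --pt "-21 103 -1 0 0 0 20"

```text
clock: 3.85
tcp_pos: [0.4848, -0.1454, 0.0059]
orientation: [-0.267, -2.082, 2.081]
contact_force: [-0.4, 0.8, -0.7]
grip_width: 0.0353
```

Request:
drive_tool --pt "0 0 0 0 0 0 20" --pt "0 0 0 0 0 0 46" --pt "0 0 0 0 0 0 50" --pt "0 0 0 0 0 0 50"

```text
clock: 4.25
tcp_pos: [0.4855, -0.1456, 0.0069]
orientation: [-0.269, -2.083, 2.082]
contact_force: [0.6, 0.1, -0.1]
grip_width: 0.0499
```

Run:
```python
from h import *
st(); shot('wrist','w5')
```

```text
t 4.25 tcp [ 0.4855 -0.1456  0.0069] pen [-61.7  -1.3] F [ 0.6  0.1 -0.1] grip 49.9 jawang -104.8 tilt 0.1 q7 -1.63
tool x [-0.967  0.256  0.002] z [-0.256 -0.967 -0.   ]
```

View pics/w5.png

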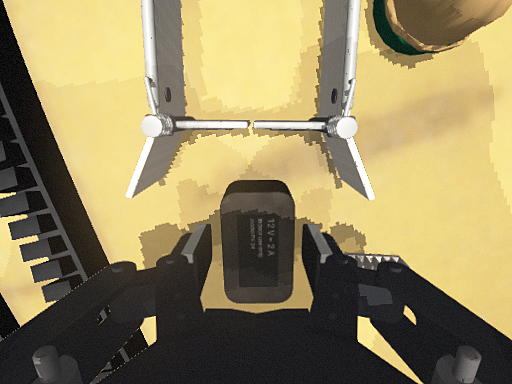

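Run:
```python
from h import *
d=load('w5'); q=cast(d,[(151,125),(343,126)],.06); print([P(x)*1000 for x in q],q.mean(0)); q=cast(d,[(250,125)],.04); print(q,P(q[0])*1000)
q=cast(d,[(223,195),(289,195),(223,290),(290,290)],.022); print([(P(x)*1000).round(1) for x in q])
goal(list(W(-.11))+[.1]);
```

```text
[array([ 0.86003072, 32.49698753]), array([  0.6264651 , -29.47738341])] [ 0.54660648 -0.15893208  0.06      ]
[[ 0.54587803 -0.15932417  0.04      ]] [0.1401125  0.94358411]
[array([-33.6,  14.6]), array([-33.6, -17.5]), array([-87.2,  16.3]), array([-87.1, -20. ])]
shift mm [ 48.4 -93.2  -1.4]
```

Request:
drive_tool --pt "0 0 0 0 0 0 30" --pt "0 0 0 0 0 0 20" --pt "0 0 -2.5 0 0 0 20" --pt "0 0 -2.5 0 0 0 52" --pt "0 0 -2.5 0 0 0 52"

```text
clock: 4.8
tcp_pos: [0.486, -0.143, 0.0067]
orientation: [-0.269, -2.083, 2.082]
contact_force: [0.1, -0.3, -0.5]
grip_width: 0.052
```

```bash
sed -i 's/^G=.*; YAW/G=np.array([.5460,-.1590]); YAW/' h.py
python3 - <<'E'
from h import *
st();goal(list(W(-.116))+[.045]);goal(list(W(-.116))+[.005])
E
```

```text
t 4.8 tcp [ 0.486  -0.143   0.0067] pen [-62.1   0.1] F [ 0.1 -0.3 -0.5] grip 52.0 jawang -104.8 tilt 0.12 q7 -1.64
tool x [-0.967  0.256  0.002] z [-0.256 -0.967 -0.   ]
shift mm [ 54.  -38.2  -0. ]
shift mm [53.9  1.8  0. ]
```

Request:
drive_tool --pt "0 -35 0 0 0 0 52" --pt "0 -55 0 0 0 0 52" --pt "30 -55 0 0 0 0 8" --pt "54 -50 0 0 0 0 8" --pt "56 -40 0 0 0 0 8"

```text
clock: 5.3
tcp_pos: [0.429, -0.128, 0.0468]
orientation: [-0.266, -2.083, 2.081]
contact_force: [-0.8, 0.0, 0.1]
grip_width: 0.009
```

Run:
```python
from h import *
st();goal(list(W(-.116))+[.005],-104.9); shot('wrist','w6'); shot('top','t6')
```

```text
t 5.3 tcp [ 0.429  -0.128   0.0468] pen [-1.211e+02 -1.000e-01] F [-0.8  0.   0.1] grip 9.0 jawang -104.8 tilt 0.24 q7 -1.65
tool x [-0.967  0.255  0.004] z [-0.255 -0.967 -0.   ]
shift mm [-5.2 41.8 -0.1] turn [0.  0.1 0.2]
shift mm [-5.2 41.8 -0.1] turn [   0.4 -179.9   -0. ]
```

View pics/w6.png

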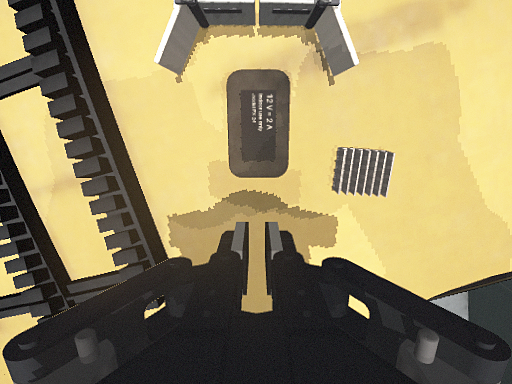

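The adapter at (258,123) is squarely on the axis with the fingers behind it. I'll lower and push.

Request:
drive_tool --pt "-3 25 0 0 0 0 8" --pt "-3 41 0 0 0 0 8" --pt "-10 41 0 0 0 0 8" --pt "-20 41 0 0 0 0 8" --pt "-30 41 0 0 0 0 8"

```text
clock: 5.9
tcp_pos: [0.4619, -0.1363, 0.0055]
orientation: [-0.268, -2.084, 2.082]
contact_force: [-0.8, 1.4, -0.7]
grip_width: 0.0077
```

Run:
```python
from h import *
st(); goal(list(W(-.05))+[.006],-104.9); goal(list(W(.08))+[.006],-104.9)
```

```text
t 5.9 tcp [ 0.4619 -0.1363  0.0055] pen [-87.1   0.3] F [-0.8  1.4 -0.7] grip 7.7 jawang -104.8 tilt 0.14 q7 -1.64
tool x [-0.967  0.255  0.002] z [-0.255 -0.967 -0.   ]
shift mm [-37.1  -0.5   0.4] turn [0.  0.1 0.1]
shift mm [-37.1  -0.5   0.4] turn [   0.2 -179.9   -0. ]
shift mm [-167.1   -0.9    0.6] turn [0.  0.1 0.1]
shift mm [-167.1   -0.9    0.6] turn [   0.2 -179.9   -0. ]
```

Request:
drive_tool --pt "-9 0 0 0 0 0 8" --pt "-18 0 0 0 0 0 8" --pt "-27 0 0 0 0 0 8" --pt "-36 0 0 0 0 0 8" --pt "-45 0 0 0 0 0 8"

```text
clock: 6.4
tcp_pos: [0.5034, -0.1475, 0.0054]
orientation: [-0.263, -2.082, 2.079]
contact_force: [-2.7, 1.7, -1.4]
grip_width: 0.0082
```

Run:
```python
from h import *
st(); shot('wrist','w7')
```

```text
t 6.4 tcp [ 0.5034 -0.1475  0.0054] pen [-44.1   0.1] F [-2.7  1.7 -1.4] grip 8.2 jawang -104.8 tilt 0.42 q7 -1.63
tool x [-0.967  0.255  0.007] z [-0.255 -0.967 -0.   ]
```

View pics/w7.png

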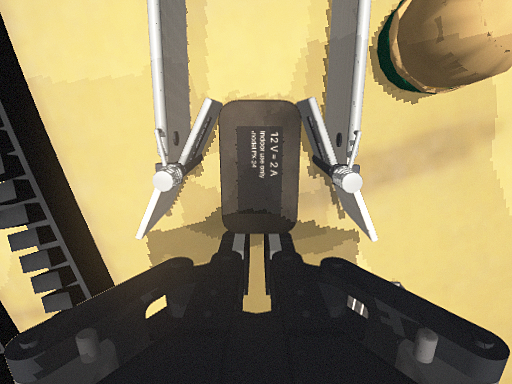

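Both leaves are held open by the adapter, at (260,165), which is centred. Before going deeper I'll check the finger-link clearance over the tip cleaner.

Run:
```python
from h import *
d=load('w7'); o=r.get_obs(); R0=Ro.from_rotvec(o['orientation']).as_matrix()
px=[(170,262),(190,258),(150,270),(20,318),(5,345),(87,345),(240,235),(420,345),(345,262)]
K=cast(d,px,.0);R=cv2.Rodrigues(d['rvec'])[0];c=-R.T@d['tvec'].reshape(3)
for off in(-11,0):
  for p,k in zip(px,K):
    a=R0.T@(c-o['tcp_pos'])*1000;b=R0.T@(k-o['tcp_pos'])*1000
    s=(off-a[0])/(b[0]-a[0]); q=a+s*(b-a); print(off,p,'lateral',q[2].round(),'height above tcp',-q[1].round())
t=load('top0'); print('tip',P([.5757,-.2529])*1000)
dd=load('w4');
```

```text
-11 (170, 262) lateral -31.0 height above tcp 54.0
-11 (190, 258) lateral -24.0 height above tcp 51.0
-11 (150, 270) lateral -36.0 height above tcp 60.0
-11 (20, 318) lateral -63.0 height above tcp 85.0
-11 (5, 345) lateral -59.0 height above tcp 94.0
-11 (87, 345) lateral -39.0 height above tcp 93.0
-11 (240, 235) lateral -7.0 height above tcp 30.0
-11 (420, 345) lateral 39.0 height above tcp 93.0
-11 (345, 262) lateral 33.0 height above tcp 54.0
0 (170, 262) lateral -38.0 height above tcp 35.0
0 (190, 258) lateral -30.0 height above tcp 31.0
0 (150, 270) lateral -44.0 height above tcp 42.0
0 (20, 318) lateral -77.0 height above tcp 73.0
0 (5, 345) lateral -72.0 height above tcp 84.0
0 (87, 345) lateral -48.0 height above tcp 82.0
0 (240, 235) lateral -8.0 height above tcp 6.0
0 (420, 345) lateral 47.0 height above tcp 82.0
0 (345, 262) lateral 40.0 height above tcp 35.0
tip [ 52.84613883 -83.10586989]
```

The links spread to about ±35 mm at 45–50 mm height, so with the jaws crosswise they could meet the 60 mm posts. I'll push slightly further, lift, turn the gripper 90° so the jaws lie along the pen axis, and carry on.

Request:
drive_tool --pt "-5 0 0 0 0 0 8" --pt "-10 0 0 0 0 0 8" --pt "-10 -10 0 0 0 0 8" --pt "0 -50 0 0 0 0 0" --pt "10 -95 0 0 0 0 0"

```text
clock: 6.95
tcp_pos: [0.4967, -0.1456, 0.1016]
orientation: [-0.266, -2.083, 2.081]
contact_force: [1.5, 0.2, 1.5]
grip_width: -0.0001
```

Request:
drive_tool --pt "0 0 0 0 -8.5 0 0" --pt "0 0 0 0 -17 0 0" --pt "0 0 0 0 -25.5 0 0" --pt "0 0 0 0 -34 0 0" --pt "0 0 0 0 -42.5 0 0"

```text
clock: 7.45
tcp_pos: [0.4975, -0.1459, 0.1029]
orientation: [-0.488, 1.949, -1.947]
contact_force: [-0.7, 1.1, -0.7]
grip_width: -0.0002
```

Request:
drive_tool --pt "0 0 0 0 -8.5 0 0" --pt "0 0 0 0 -17 0 0" --pt "0 0 0 0 -25.5 0 0" --pt "0 0 0 0 -34 0 0" --pt "0 0 0 0 -42.5 0 0"

```text
clock: 7.95
tcp_pos: [0.4982, -0.1463, 0.104]
orientation: [-1.032, 1.45, -1.451]
contact_force: [-0.5, 0.7, -0.6]
grip_width: -0.0005
```

Run:
```python
from h import *
st(); shot('wrist','w8'); d=shot('top','t8'); cv2.imwrite('pics/t8z.png',cv2.resize(d['frame'][100:250,160:360],None,fx=4,fy=4))
goal(list(W(-.062))+[.05],-14.9)
```

```text
t 7.95 tcp [ 0.4982 -0.1463  0.104 ] pen [-49.4  -0. ] F [-0.5  0.7 -0.6] grip -0.5 jawang -19.1 tilt 0.06 q7 -0.34
tool x [-0.327 -0.945  0.   ] z [ 0.945 -0.327  0.001]
shift mm [  0.9  53.8 -12.5] turn [-0.  -4.5 -0. ]
shift mm [  0.9  53.8 -12.5] turn [ 0.000e+00  1.755e+02 -1.000e-01]
```

View pics/w8.png

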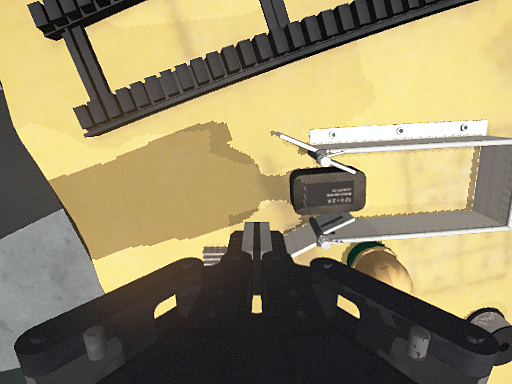

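View pics/t8z.png

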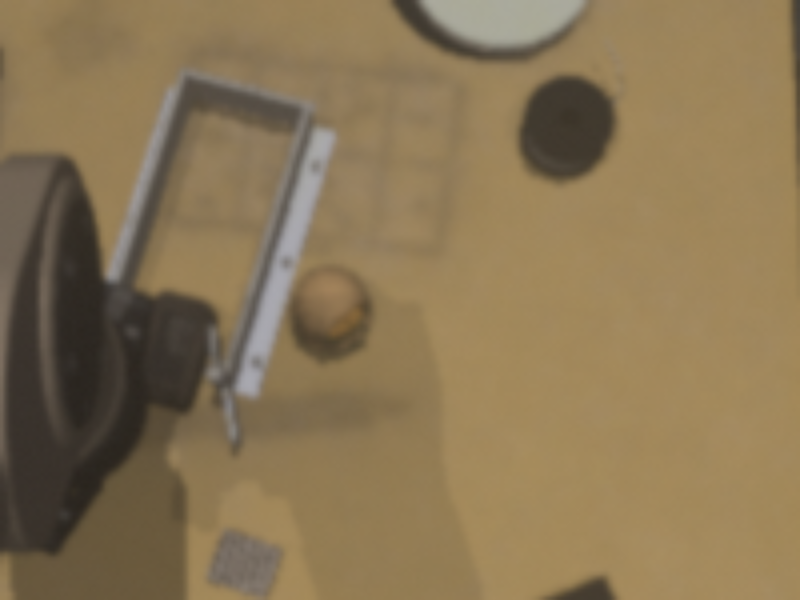

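The adapter at (328,190) sits straight in the gate holding both leaves open. I'll lower behind it with the jaws along the axis.

Request:
drive_tool --pt "0 10 0 0 -4.5 0 0" --pt "0 40 -1 0 -4.5 0 0" --pt "0 70 -1 0 -4.5 0 0" --pt "0 90 -1 0 -4.5 0 0" --pt "0 96 -1 0 -4.5 0 0"

```text
clock: 8.55
tcp_pos: [0.4963, -0.1459, 0.0065]
orientation: [-1.074, 1.402, -1.4]
contact_force: [-0.9, 0.6, -0.0]
grip_width: -0.0
```

Run:
```python
from h import *
st(); goal(list(W(.080))+[.008],-14.9)
```

```text
t 8.55 tcp [ 0.4963 -0.1459  0.0065] pen [-51.4  -0.2] F [-0.9  0.6 -0. ] grip -0.0 jawang -15.1 tilt 0.1 q7 -0.35
tool x [-0.261 -0.965  0.   ] z [ 0.965 -0.261 -0.002]
shift mm [ -0.6  -1.7 131.4] turn [ 0.1 -0.2  0. ]
shift mm [ -0.6  -1.7 131.4] turn [ -0.  179.8   0.2]
```

Request:
drive_tool --pt "0 -1 12 0 -0.2 0 0" --pt "0 -1 24 0 -0.2 0 0" --pt "0 -1 36 0 -0.2 0 0" --pt "0 -1 48 0 -0.2 0 0" --pt "0 -1 60 0 -0.2 0 0"

```text
clock: 9.05
tcp_pos: [0.5549, -0.1619, 0.0079]
orientation: [-1.076, 1.4, -1.398]
contact_force: [-5.2, 1.9, 5.1]
grip_width: 0.0002
```

Run:
```python
from h import *
st(); shot('wrist','w9');goal(list(W(.080))+[.008],-14.9)
```

```text
t 9.05 tcp [ 0.5549 -0.1619  0.0079] pen [ 9.4 -0.5] F [-5.2  1.9  5.1] grip 0.2 jawang -14.9 tilt 0.13 q7 -0.32
tool x [-0.258 -0.966  0.001] z [ 0.966 -0.258 -0.002]
shift mm [-0.4  0.2 68.2] turn [-0.1 -0.   0. ]
shift mm [-0.4  0.2 68.2] turn [-0.0e+00  1.8e+02 -1.0e-01]
```

View pics/w9.png

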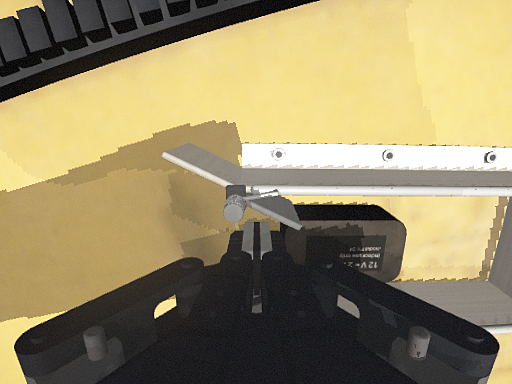

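Request:
drive_tool --pt "0 -3 0 0 0 0 0"

```text
clock: 9.2
tcp_pos: [0.558, -0.1626, 0.011]
orientation: [-1.073, 1.398, -1.399]
contact_force: [-1.3, 0.4, -2.0]
grip_width: 0.0001
```

Request:
drive_tool --pt "0 0 8 0 0 0 0" --pt "0 0 16 0 0 0 0"

```text
clock: 9.4
tcp_pos: [0.5736, -0.1668, 0.0112]
orientation: [-1.074, 1.398, -1.399]
contact_force: [-3.2, 0.6, 3.3]
grip_width: 0.0002
```

Run:
```python
from h import *
st(); shot('wrist','w10');goal(list(W(.080))+[.01],-14.9)
```

```text
t 9.4 tcp [ 0.5736 -0.1668  0.0112] pen [28.6 -0.5] F [-3.2  0.6  3.3] grip 0.2 jawang -15.0 tilt 0.03 q7 -0.31
tool x [-0.258 -0.966  0.   ] z [ 0.966 -0.258  0.001]
shift mm [-0.4  1.5 49.5] turn [-0.2 -0.1 -0. ]
shift mm [-0.4  1.5 49.5] turn [  0.  179.9  -0.3]
```

View pics/w10.png

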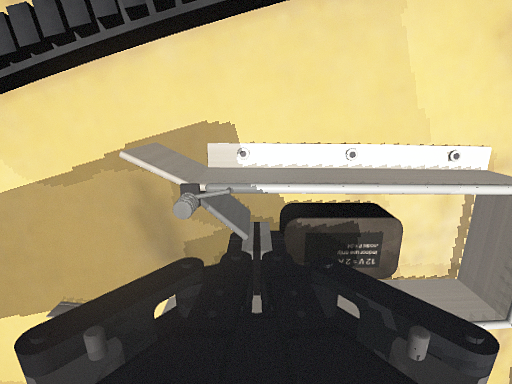

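The left leaf has passed onto the finger and the adapter at (345,240) is inside and straight. I'll continue.

Request:
drive_tool --pt "0 0 9 0 0 0 0" --pt "0 0 18 0 0 0 0" --pt "0 0 27 0 0 0 0" --pt "0 0 36 0 0 0 0"

```text
clock: 9.85
tcp_pos: [0.6113, -0.1767, 0.0114]
orientation: [-1.072, 1.396, -1.401]
contact_force: [-1.3, -0.6, -0.2]
grip_width: 0.0002
```

Run:
```python
from h import *
st(); shot('wrist','w11');goal(list(W(.080))+[.01],-14.9)
```

```text
t 9.85 tcp [ 0.6113 -0.1767  0.0114] pen [67.6 -0.3] F [-1.3 -0.6 -0.2] grip 0.2 jawang -15.0 tilt 0.2 q7 -0.3
tool x [-0.258 -0.966 -0.001] z [ 0.966 -0.258  0.003]
shift mm [-0.3  1.7 10.7] turn [-0.3 -0.1 -0. ]
shift mm [-0.3  1.7 10.7] turn [ 1.000e-01  1.799e+02 -5.000e-01]
```

View pics/w11.png

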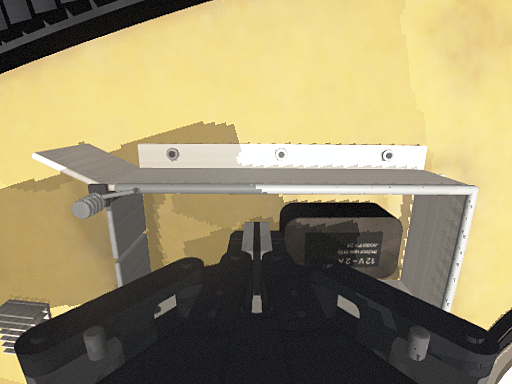

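The gate is shut behind and the adapter is about 15 mm from the back wall. I'll push the rest gently.

Request:
drive_tool --pt "0 0 4 0 0 0 0" --pt "0 0 8 0 0 0 0" --pt "0 0 12 0 0 0 0"

```text
clock: 10.2
tcp_pos: [0.6247, -0.1803, 0.0117]
orientation: [-1.07, 1.395, -1.401]
contact_force: [-0.2, -0.0, -0.5]
grip_width: -0.0002
```

Run:
```python
from h import *
st(); shot('wrist','w12')
```

```text
t 10.2 tcp [ 0.6247 -0.1803  0.0117] pen [81.5 -0.3] F [-0.2 -0.  -0.5] grip -0.2 jawang -15.0 tilt 0.31 q7 -0.29
tool x [-0.258 -0.966 -0.001] z [ 0.966 -0.258  0.005]
```

View pics/w12.png

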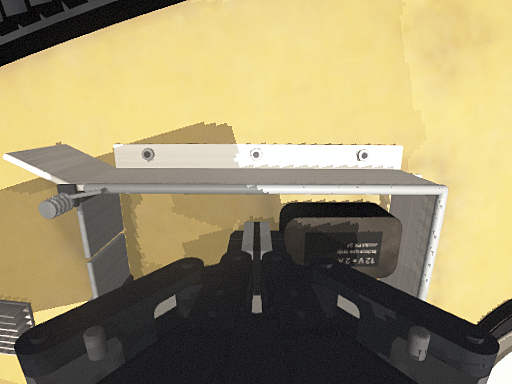

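Request:
drive_tool --pt "0 -30 0 0 0 0 0" --pt "0 -75 0 0 0 0 0" --pt "0 -120 0 0 0 0 0" --pt "0 -140 0 0 0 0 30"

```text
clock: 10.65
tcp_pos: [0.6269, -0.1806, 0.1568]
orientation: [-1.065, 1.389, -1.406]
contact_force: [-0.6, 0.8, -0.2]
grip_width: 0.0132
```

Run:
```python
from h import *
st(); shot('wrist','w13'); d=shot('scene','s13'); cv2.imwrite('pics/s13z.png',cv2.resize(d['frame'][150:250,150:350],None,fx=4,fy=4)); goal([.4138,-.3885,.12],22.5)
```

```text
t 10.65 tcp [ 0.6269 -0.1806  0.1568] pen [83.8 -0.1] F [-0.6  0.8 -0.2] grip 13.2 jawang -15.0 tilt 0.75 q7 -0.23
tool x [-0.258 -0.966 -0.001] z [ 0.966 -0.258  0.013]
shift mm [ 255.9   33.9 -152.9] turn [ -0.8 -37.5   0.2]
shift mm [ 255.9   33.9 -152.9] turn [ -0.3 142.5  -1. ]
```

View pics/w13.png

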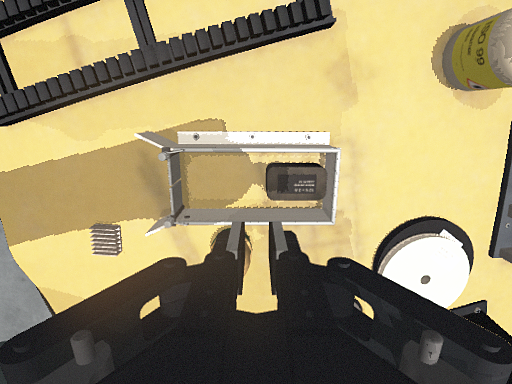

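View pics/s13z.png

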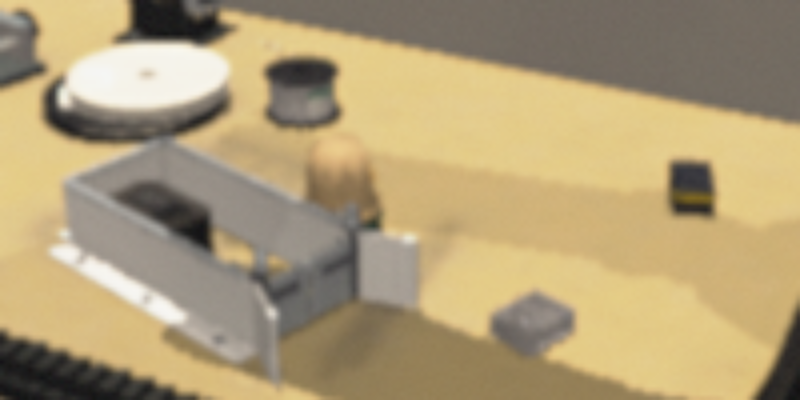

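The adapter is flat by the back wall, the gate is shut, and the bystanders are untouched. Next is the relay.

Request:
drive_tool --pt "40 0 -25 0 -8 0 60" --pt "85 0 -50 0 -16 0 60" --pt "130 5 -80 0 -24 0 60" --pt "175 10 -105 0 -32 0 60" --pt "215 20 -130 -0.8 -37.5 0.2 60"

```text
clock: 11.25
tcp_pos: [0.4483, -0.3524, 0.1348]
orientation: [-1.372, 0.911, -0.911]
contact_force: [-0.5, -1.0, -0.0]
grip_width: 0.0598
```

Run:
```python
from h import *
st(); shot('wrist','w14'); goal([.4138,-.3885,.08],22.5)
```

```text
t 11.25 tcp [ 0.4483 -0.3524  0.1348] pen [ -44.7 -212. ] F [-0.5 -1.  -0. ] grip 59.8 jawang 22.8 tilt 0.02 q7 0.74
tool x [ 0.388 -0.922  0.   ] z [ 0.922  0.388 -0.   ]
shift mm [ 16.8  52.3 -34. ] turn [ 0.6 -0.1 -0.1]
shift mm [ 16.8  52.3 -34. ] turn [  0.2 179.9   0.9]
```

View pics/w14.png

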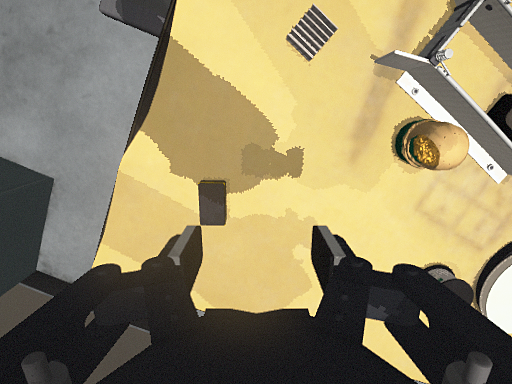

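Run:
```python
from h import *
d=load('w14'); rects(d,95,(190,170,240,235),.012)
```

```text
px [212. 202.] ctr mm [ 413.4 -387.6] size [27.2 47.2] long-axis ang 112.4
```

Request:
drive_tool --pt "10 15 -17 0.6 0 0 50" --pt "17 40 -34 0.6 0 0 50" --pt "17 60 -34 0.6 0 0 50" --pt "17 75 -34 0.6 0 0 50"

```text
clock: 11.7
tcp_pos: [0.4122, -0.3885, 0.0552]
orientation: [-1.366, 0.92, -0.914]
contact_force: [-0.6, 1.0, 0.1]
grip_width: 0.0501
```

Run:
```python
from h import *
st(); shot('wrist','w15'); goal([.4138,-.3885,.003],22.5)
```

```text
t 11.7 tcp [ 0.4122 -0.3885  0.0552] pen [ -70.3 -256.2] F [-0.6  1.   0.1] grip 50.1 jawang 22.3 tilt 0.25 q7 0.77
tool x [ 0.38  -0.925 -0.004] z [ 0.925  0.38  -0.   ]
shift mm [ 2.3 50.4  1.2] turn [ 0.1 -0.1 -0.4]
shift mm [ 2.3 50.4  1.2] turn [6.000e-01 1.799e+02 1.000e-01]
```

View pics/w15.png

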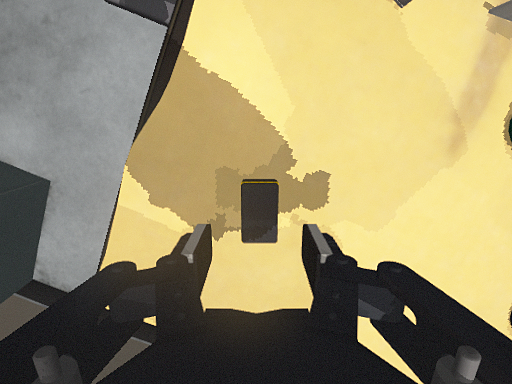

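The relay at (259,212) is centred between the pads, so I'll descend and grip.

Request:
drive_tool --pt "1 25 1 0 0 0 50" --pt "1 46 1 0 0 0 50" --pt "1 51 1 0 0 0 40" --pt "1 51 1 0 0 0 20" --pt "1 51 1 0 0 0 15" --squeeze 25

```text
clock: 12.25
tcp_pos: [0.414, -0.3874, 0.0033]
orientation: [-1.366, 0.92, -0.911]
contact_force: [-1.5, 0.3, 0.3]
grip_width: 0.0255
```

Request:
drive_tool --pt "0 0 0 0 0 0 15" --pt "0 0 0 0 0 0 15" --pt "0 -40 0 0 0 0 15" --pt "0 -80 0 0 0 0 15" --pt "0 -100 0 0 0 0 15"

```text
clock: 12.75
tcp_pos: [0.4158, -0.389, 0.1071]
orientation: [-1.367, 0.916, -0.916]
contact_force: [0.2, -0.5, -1.0]
grip_width: 0.0253
```

Run:
```python
from h import *
st(); shot('wrist','w16'); goal(list(W(-.056))+[.1],75.1)
```

```text
t 12.75 tcp [ 0.4158 -0.389   0.1071] pen [ -66.7 -255.8] F [ 0.2 -0.5 -1. ] grip 25.3 jawang 22.4 tilt 0.14 q7 0.81
tool x [ 0.382 -0.924 -0.001] z [0.924 0.382 0.002]
shift mm [-198.1    9.6  162.9] turn [ -0.1 -52.7   0.2]
shift mm [-198.1    9.6  162.9] turn [ -0.2 127.3  -0.2]
```

View pics/w16.png

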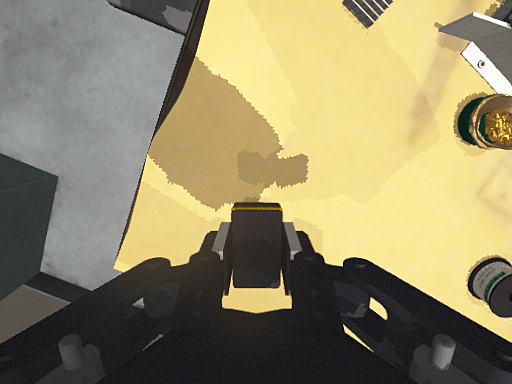

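The relay is held straight. I'll carry it to the mouth.

Request:
drive_tool --pt "-30 0 25 0 -8 0 15" --pt "-65 0 50 0 -16 0 15" --pt "-100 0 75 0 -24 0 15" --pt "-130 4 105 0 -32 0 15" --pt "-160 8 130 0 -40 0 15"

```text
clock: 13.3
tcp_pos: [0.4768, -0.1908, 0.102]
orientation: [-1.538, 0.368, -0.377]
contact_force: [0.8, -0.5, -1.1]
grip_width: 0.0256
```

Run:
```python
from h import *
st(); goal(list(W(-.056))+[.06],75.1)
```

```text
t 13.3 tcp [ 0.4768 -0.1908  0.102 ] pen [-58.7 -48.5] F [ 0.8 -0.5 -1.1] grip 25.6 jawang 62.8 tilt 0.32 q7 1.01
tool x [ 0.889 -0.458  0.005] z [0.458 0.889 0.002]
shift mm [-8.  42.1 47.9] turn [ -0.1 -12.3   0.3]
shift mm [-8.  42.1 47.9] turn [-5.000e-01  1.677e+02 -1.000e-01]
```

Request:
drive_tool --pt "-4 0 25 0 -6 0 15" --pt "-8 10 48 0 -12.3 0 15" --pt "-8 35 48 0 -12.3 0.3 15" --pt "-8 42 48 0 -12.3 0.3 15"

```text
clock: 13.7
tcp_pos: [0.4909, -0.1437, 0.0586]
orientation: [-1.56, 0.205, -0.202]
contact_force: [0.3, -0.6, -0.8]
grip_width: 0.0252
```

Run:
```python
from h import *
shot('wrist','w17');st(); goal(list(W(-.056))+[.0045],75.1)
```

```text
t 13.75 tcp [ 0.4904 -0.1444  0.0582] pen [-57.5  -0.2] F [-0.8 -0.5 -1.8] grip 25.4 jawang 75.1 tilt 0.18 q7 1.04
tool x [ 0.966 -0.258 -0.003] z [0.258 0.966 0.001]
shift mm [ 1.7 53.7  0.1] turn [-0.  -0.  -0.2]
shift mm [ 1.7 53.7  0.1] turn [ 3.0e-01  1.8e+02 -1.0e-01]
```

View pics/w17.png

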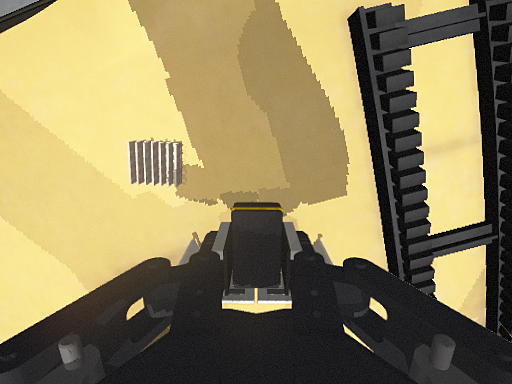

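Request:
drive_tool --pt "1 25 0 0 0 0 15" --pt "1 45 0 0 0 0 15" --pt "1 53 0 0 0 0 15" --pt "1 54 0 0 0 0 38" --pt "1 54 0 0 0 0 42"

```text
clock: 14.25
tcp_pos: [0.4917, -0.1449, 0.005]
orientation: [-1.56, 0.207, -0.204]
contact_force: [0.3, -0.0, -0.3]
grip_width: 0.042
```

Request:
drive_tool --pt "0 0 0 0 0 0 42" --pt "0 -25 0 0 0 0 42" --pt "0 -65 0 0 0 0 42" --pt "-20 -95 0 0 8 0 0" --pt "-40 -95 0 0 16 0 0"

```text
clock: 14.75
tcp_pos: [0.4564, -0.135, 0.1045]
orientation: [-1.527, 0.423, -0.434]
contact_force: [-0.1, 0.9, -1.1]
grip_width: 0.0139
```

Request:
drive_tool --pt "0 0 0 0 8.5 0 0" --pt "0 0 0 0 17 0 0" --pt "0 0 0 0 25.5 0 0" --pt "0 0 0 0 34 0 0" --pt "0 0 0 0 42.5 0 0"

```text
clock: 15.25
tcp_pos: [0.4569, -0.135, 0.1056]
orientation: [-1.323, 0.996, -1.009]
contact_force: [-0.3, 0.7, 0.2]
grip_width: 0.0001
```

Run:
```python
from h import *
st(); goal(list(W(-.105))+[.08],-14.9)
```

```text
t 15.25 tcp [ 0.4569 -0.135   0.1056] pen [-92.3   0.3] F [-0.3  0.7  0.2] grip 0.1 jawang 15.8 tilt 0.5 q7 0.2
tool x [ 0.273 -0.962  0.004] z [0.962 0.273 0.008]
shift mm [ -6.4  25.5 -11.3] turn [-0.5 30.7  0.1]
shift mm [ -6.4  25.5 -11.3] turn [ 1.000e-01 -1.493e+02  7.000e-01]
```

Request:
drive_tool --pt "-2 0 -3 0 8 0 0" --pt "-4 0 -6 0 16 0 0" --pt "-6 5 -9 0 24 0 0" --pt "-6 15 -11 -0.5 30.7 0 0" --pt "-6 25 -11 -0.5 30.7 0 0"

```text
clock: 15.75
tcp_pos: [0.4455, -0.1323, 0.0812]
orientation: [-1.075, 1.396, -1.401]
contact_force: [0.1, 0.5, -0.6]
grip_width: -0.0001
```

Run:
```python
from h import *
shot('wrist','w18');st(); goal(list(W(-.105))+[.005],-14.9)
```

```text
t 15.8 tcp [ 0.4446 -0.1321  0.0796] pen [-1.049e+02 -1.000e-01] F [-0.8  0.1 -1. ] grip 0.4 jawang -14.7 tilt 0.09 q7 -0.31
tool x [-0.254 -0.967  0.002] z [ 0.967 -0.254  0.   ]
shift mm [-0.2 74.6 -0.1] turn [-0.   0.2  0.1]
shift mm [-0.2 74.6 -0.1] turn [ 1.000e-01 -1.798e+02  0.000e+00]
```

View pics/w18.png

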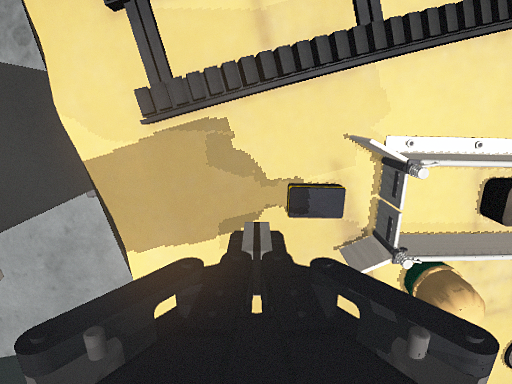

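Run:
```python
from h import *
d=load('w18')
for th in(90,110): rects(d,th,(280,170,355,225),.012)
q=cast(d,[(401,211)],.04);print('gate gap',P(q[0])*1000)
print('relay',P([x for x in (cast(d,[(316,200)],.014)[0])])*1000)
```

```text
px [315. 200.] ctr mm [ 491.3 -145.2] size [28.8 46.7] long-axis ang 163.9
px [315. 200.] ctr mm [ 491.4 -145.1] size [28.9 46.8] long-axis ang 164.9
gate gap [ 0.27268004 -0.08208863]
relay [-56.41828189   0.2777442 ]
```

The relay is on axis within 0.5 mm and 1°. I'll lower and push.

Request:
drive_tool --pt "0 35 0 0 0 0 0" --pt "0 65 0 0 0 0 0" --pt "0 75 0 0 0.2 0 0" --pt "0 75 5 0 0.2 0 0" --pt "0 75 11 0 0.2 0 0"

```text
clock: 16.3
tcp_pos: [0.4563, -0.1351, 0.0055]
orientation: [-1.076, 1.396, -1.399]
contact_force: [0.9, -0.9, 0.5]
grip_width: 0.0004
```

Request:
drive_tool --pt "0 0 8 0 0 0 0" --pt "0 0 16 0 0 0 0" --pt "0 0 24 0 0 0 0" --pt "0 0 32 0 0 0 0" --pt "0 0 40 0 0 0 0"

```text
clock: 16.8
tcp_pos: [0.4901, -0.1446, 0.0062]
orientation: [-1.085, 1.404, -1.395]
contact_force: [-21.2, 6.6, 31.5]
grip_width: -0.0002
```

Run:
```python
from h import *
shot('wrist','w19');st(); goal(list(W(.0))+[.005],-14.9)
```

```text
t 16.85 tcp [ 0.4915 -0.1449  0.0063] pen [-56.3  -0.4] F [-15.3   3.8  23.5] grip 0.4 jawang -14.8 tilt 0.48 q7 -0.37
tool x [-0.256 -0.967  0.004] z [ 0.967 -0.256 -0.008]
shift mm [-0.3  0.9 56.3] turn [0.4 0.1 0.2]
shift mm [-0.3  0.9 56.3] turn [   0.3 -179.9   -0.7]
```

View pics/w19.png

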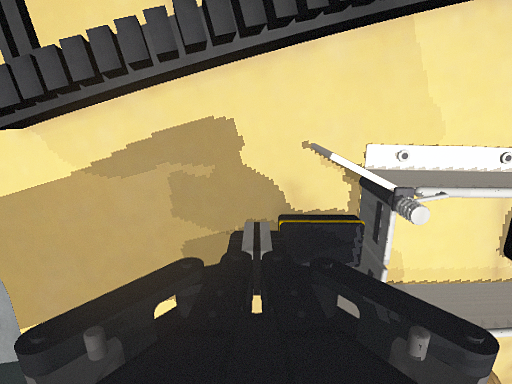

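Unexpectedly high force here, about 21 N horizontal and 31 N upward. The gate is still shut with the relay front, at about (365,240), against it. I'll find out why before going on.

Run:
```python
from h import *
d=shot('scene','s19'); cv2.imwrite('pics/s19z.png',cv2.resize(d['frame'][130:230,200:310],None,fx=6,fy=6,interpolation=cv2.INTER_CUBIC)); st()
w=load('w19')
print([(P(x)*1000).round(1) for x in cast(w,[(279,228),(364,232),(370,235)],.016)])
```

```text
t 16.9 tcp [ 0.4915 -0.1449  0.0063] pen [-56.3  -0.4] F [-14.5   4.   24.4] grip 0.0 jawang -14.8 tilt 0.43 q7 -0.37
tool x [-0.256 -0.967  0.004] z [ 0.967 -0.256 -0.007]
[array([-46.4,   8.6]), array([-1.3,  6.4]), array([2.1, 4.6])]
```

View pics/s19z.png

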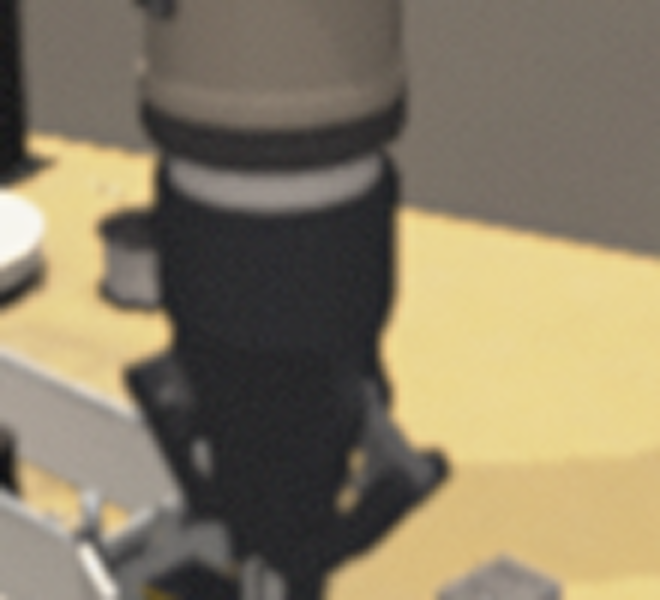

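The relay spans x = −46 to −1 mm and the finger overlaps its rear by about 5 mm. The tapered finger back is wedging the low relay down, so this push face is no good. New plan: draw the relay back, then straddle it lengthwise with the jaws along the axis, so the flat rear pad pushes it while the front finger opens the gate.

Request:
drive_tool --pt "0 0 -10 0 0 0 0" --pt "0 -30 -12 0 0 0 0" --pt "0 -75 -5 0 0 0 0" --pt "0 -90 0 0 8 0 50" --pt "0 -90 5 0 16 0 50"

```text
clock: 17.4
tcp_pos: [0.4999, -0.1468, 0.0998]
orientation: [-0.903, 1.596, -1.6]
contact_force: [0.4, 0.6, 1.2]
grip_width: 0.0278
```

Request:
drive_tool --pt "0 0 0 0 8.5 0 50" --pt "0 0 0 0 17 0 50" --pt "0 0 0 0 25.5 0 50" --pt "0 0 0 0 34 0 50" --pt "0 0 0 0 42.5 0 50"

```text
clock: 17.9
tcp_pos: [0.5005, -0.1469, 0.1003]
orientation: [-0.291, 2.069, -2.075]
contact_force: [0.1, 0.7, 0.2]
grip_width: 0.05
```

Run:
```python
from h import *
st(); goal(list(W(-.028))+[.09],-104.9)
```

```text
t 17.9 tcp [ 0.5005 -0.1469  0.1003] pen [-47.1   0. ] F [0.1 0.7 0.2] grip 50.0 jawang -74.0 tilt 0.17 q7 -1.19
tool x [-0.961 -0.275  0.   ] z [ 0.275 -0.961  0.003]
shift mm [-16.4  10.3   9.8] turn [-0.2 30.9 -0. ]
shift mm [-16.4  10.3   9.8] turn [  -0.  -149.1    0.2]
```

Request:
drive_tool --pt "-3 0 2 0 8 0 46" --pt "-5 0 4 0 16 0 46" --pt "-8 0 6 0 24 0 46" --pt "-9 3 8 0 31 0 44" --pt "-9 30 8 0 31 0 44"

```text
clock: 18.4
tcp_pos: [0.515, -0.1529, 0.0729]
orientation: [-0.287, -2.08, 2.087]
contact_force: [0.4, 0.4, -0.3]
grip_width: 0.0442
```

Run:
```python
from h import *
shot('wrist','w20');st(); goal(list(W(-.034))+[.004],-104.9)
```

```text
t 18.45 tcp [ 0.511  -0.1519  0.0676] pen [-35.7  -2.1] F [-0.8 -0.1 -3.1] grip 44.0 jawang -105.0 tilt 0.16 q7 -1.65
tool x [-0.966  0.259 -0.   ] z [-0.259 -0.966  0.003]
shift mm [-1.6 63.6 -2.3] turn [-0.2 -0.1 -0. ]
shift mm [-1.6 63.6 -2.3] turn [  0.  179.9  -0.3]
```

View pics/w20.png

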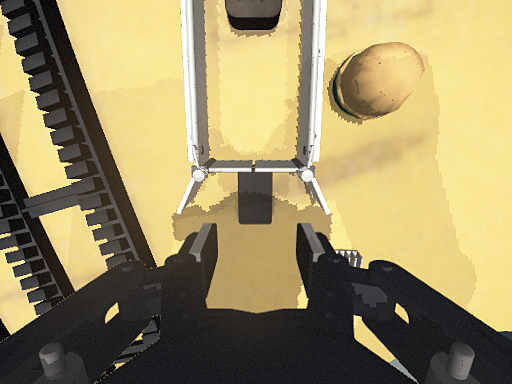

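Run:
```python
from h import *
w=load('w20')
print([(P(x)*1000).round(1) for x in cast(w,[(240,175),(272,175),(240,221),(271,221)],.014)])
```

```text
[array([-8.6,  9.5]), array([ -8.7, -14.6]), array([-45.5,  10.2]), array([-45.6, -14.2])]
```

Request:
drive_tool --pt "0 25 -2 0 0 0 44" --pt "0 50 -2 0 0 0 44" --pt "0 63 -2 0 0 0 44" --pt "0 63 -2 0 0 0 25" --pt "0 63 -2 0 0 0 15"

```text
clock: 18.95
tcp_pos: [0.5117, -0.1502, 0.0052]
orientation: [-0.274, -2.078, 2.084]
contact_force: [-0.7, 0.4, -0.8]
grip_width: 0.0254
```

Request:
drive_tool --pt "0 0 0 0 0 0 15" --pt "0 0 0 0 0 0 15" --pt "15 0 0 0 0 0 15" --pt "35 0 0 0 0 0 15" --pt "50 0 0 0 0 0 15"

```text
clock: 19.45
tcp_pos: [0.4632, -0.1372, 0.006]
orientation: [-0.276, -2.079, 2.085]
contact_force: [0.6, 0.1, -0.9]
grip_width: 0.0249
```

Run:
```python
from h import *
shot('wrist','w21');st()
```

```text
t 19.5 tcp [ 0.4602 -0.1367  0.0056] pen [-88.6  -0.5] F [-3.3  0.7 -0.6] grip 25.3 jawang -105.0 tilt 0.21 q7 -1.66
tool x [-0.966  0.259  0.002] z [-0.259 -0.966  0.003]
```

View pics/w21.png

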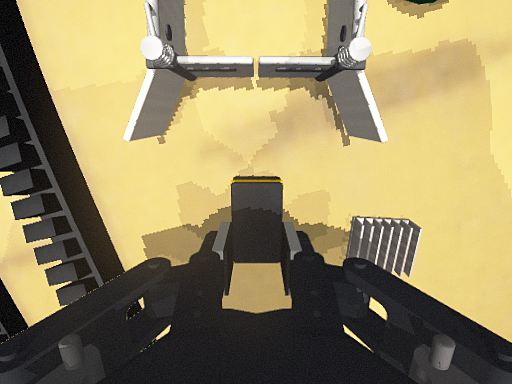

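The relay at (257,222) is clear of the gate and straight. I'll release it, turn, and straddle lengthwise.

Request:
drive_tool --pt "0 0 0 0 0 0 40" --pt "0 0 0 0 0 0 42" --pt "0 -30 0 0 0 0 42" --pt "0 -70 0 0 0 0 50" --pt "0 -95 0 0 -8 0 62"

```text
clock: 20.0
tcp_pos: [0.4626, -0.1369, 0.1032]
orientation: [-0.132, -2.156, 2.163]
contact_force: [1.7, 0.1, 0.3]
grip_width: 0.0619
```

Request:
drive_tool --pt "-2 0 0 0 -8.5 0 62" --pt "-4 0 0 0 -17 0 62" --pt "-6 0 0 0 -25.5 0 62" --pt "-8 0 0 0 -34 0 62" --pt "-10 0 0 0 -42.5 0 62"

```text
clock: 20.5
tcp_pos: [0.474, -0.1384, 0.1038]
orientation: [-0.602, 1.858, -1.866]
contact_force: [-0.7, -0.4, -0.5]
grip_width: 0.0619
```

Request:
drive_tool --pt "0 0 0 0 -8.5 0 62" --pt "0 0 0 0 -17 0 62" --pt "0 0 0 0 -25.5 0 62" --pt "0 0 0 0 -34 0 62" --pt "0 0 0 0 -39 0 62"

```text
clock: 21.0
tcp_pos: [0.4753, -0.1389, 0.1043]
orientation: [-1.074, 1.392, -1.402]
contact_force: [-0.0, -0.8, 0.0]
grip_width: 0.062
```

Run:
```python
from h import *
shot('wrist','w22');st();goal(list(W(-.0775))+[.05],-14.9)
```

```text
t 21.05 tcp [ 0.4753 -0.1389  0.1042] pen [-73.5   1.2] F [-0.3 -0.1  0.6] grip 61.9 jawang -14.7 tilt 0.32 q7 -0.28
tool x [-0.253 -0.967  0.003] z [ 0.967 -0.253  0.005]
shift mm [ 1.  54.2 -4.3] turn [-0.3  0.2  0.1]
shift mm [ 1.  54.2 -4.3] turn [   0.2 -179.8    0.5]
```

View pics/w22.png

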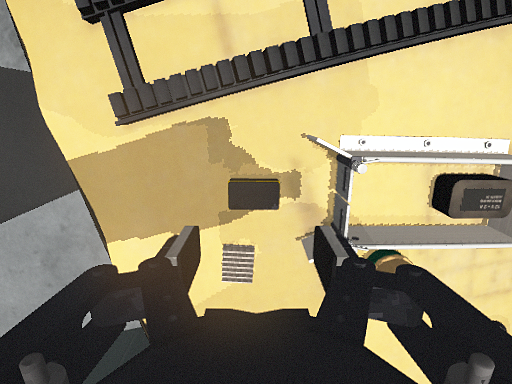

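Run:
```python
from h import *
d=load('w22'); rects(d,95,(215,165,285,215),.010); print(P(cast(d,[(254,194)],.012)[0])*1000)
q=cast(d,[(433,195),(447,173),(465,215)],.026);print([ (P(x)*1000).round(1) for x in q])
```

```text
px [253. 195.] ctr mm [ 471.7 -142.1] size [25.4 46. ] long-axis ang 165.2
[-75.71611515  -0.61148013]
[array([79.1,  2.6]), array([88.3, 22. ]), array([112.9, -16.1])]
```

Run:
```python
from h import *
d=load('w22'); print(P(cast(d,[(433,195)],0.002)[0])*1000,P(cast(d,[(452,197)],0.026)[0])*1000, P(cast(d,[(345,195),(343,215)],0.04)[1])*1000)
f=d['frame'][110:270,330:512]; cv2.imwrite('pics/w22z.png',cv2.resize(f,None,fx=4,fy=3.7,interpolation=cv2.INTER_CUBIC))
d=load('w13');print([(P(x)*1000).round(1) for x in cast(d,[(266,182),(327,182)],.02)], [(P(x)*1000).round(1) for x in cast(d,[(173,190),(337,190)],.042)])
```

```text
[95.76859119 -4.42741626] [96.98473133  0.74110512] [ -3.57525424 -10.20489323]
[array([95. , -1.2]), array([159.5,  -1.4])] [array([ 3.4, -3.7]), array([163.9,  -4.3])]
```

View pics/w22z.png

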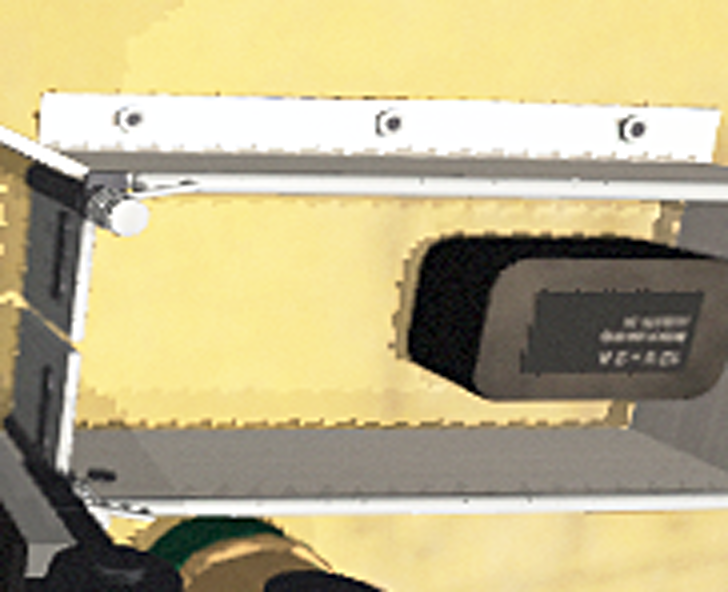

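The adapter's rear is at x≈96 mm and the gate is shut. I'll lower around the relay.

Request:
drive_tool --pt "2 30 -3 0 0 0 62" --pt "2 65 -3 -0.3 0 0 62" --pt "2 92 -3 -0.3 0 0 62" --pt "2 102 -3 -0.3 0 0 55" --pt "2 102 -3 -0.3 0 0 48"

```text
clock: 21.55
tcp_pos: [0.4721, -0.1404, 0.0014]
orientation: [-1.08, 1.397, -1.397]
contact_force: [0.1, 0.2, -0.1]
grip_width: 0.0478
```

Run:
```python
from h import *
shot('wrist','w23');st()
```

```text
t 21.6 tcp [ 0.4729 -0.1405  0.0025] pen [-75.4  -0.9] F [-0.1 -0.2  1. ] grip 47.8 jawang -14.7 tilt 0.15 q7 -0.36
tool x [-0.254 -0.967  0.003] z [ 0.967 -0.254 -0.   ]
```

View pics/w23.png

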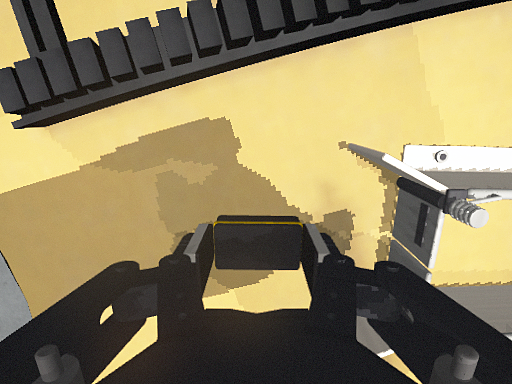

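The relay at (258,243) is neatly between the pads. I'll slide it toward the gate.

Request:
drive_tool --pt "-1 0 10 0 0 0 48" --pt "-1 0 20 0 0 0 48" --pt "-1 0 30 0 0 0 48" --pt "-1 0 38 0 0 0 48" --pt "-1 0 46 0 0 0 48"

```text
clock: 22.1
tcp_pos: [0.518, -0.1515, 0.0026]
orientation: [-1.079, 1.396, -1.397]
contact_force: [-2.5, 1.1, 0.7]
grip_width: 0.0481
```

Run:
```python
from h import *
shot('wrist','w24');st();goal(list(W(0.02))+[.002],-14.9)
```

```text
t 22.15 tcp [ 0.5193 -0.1517  0.0026] pen [-27.7   0.2] F [-1.2 -0.5 -0.5] grip 48.1 jawang -14.7 tilt 0.14 q7 -0.34
tool x [-0.254 -0.967  0.002] z [ 0.967 -0.254  0.001]
shift mm [ 0.3  0.6 47.7] turn [-0.   0.2  0.1]
shift mm [ 0.3  0.6 47.7] turn [ 2.000e-01 -1.798e+02  1.000e-01]
```

View pics/w24.png

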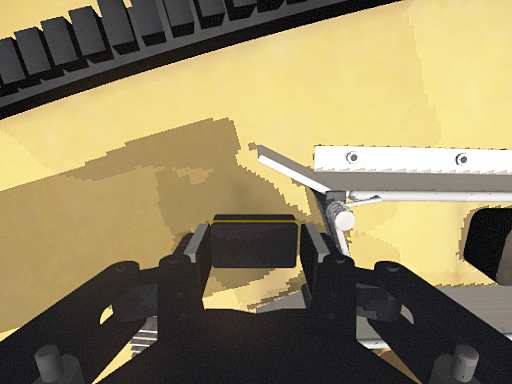

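Forces are low and the leaf is opening smoothly. I'll continue.

Request:
drive_tool --pt "0 0 9 0 0.2 0 48" --pt "0 0 18 0 0.2 0 48" --pt "0 0 27 0 0.2 0 48" --pt "0 0 36 0 0.2 0 48"

```text
clock: 22.55
tcp_pos: [0.5549, -0.161, 0.0025]
orientation: [-1.076, 1.397, -1.401]
contact_force: [-1.2, 1.0, 0.4]
grip_width: 0.0483
```

Run:
```python
from h import *
shot('wrist','w25');st();goal(list(W(0.049))+[.002],-14.9)
```

```text
t 22.6 tcp [ 0.5569 -0.1614  0.0029] pen [11.2  0.5] F [ 1.4 -0.5 -0.3] grip 48.1 jawang -14.9 tilt 0.22 q7 -0.33
tool x [-0.258 -0.966  0.002] z [ 0.966 -0.258  0.003]
shift mm [ 0.4  1.  37.8] turn [-0.2 -0.   0.1]
shift mm [ 0.4  1.  37.8] turn [ -0.2 180.   -0.3]
```

View pics/w25.png

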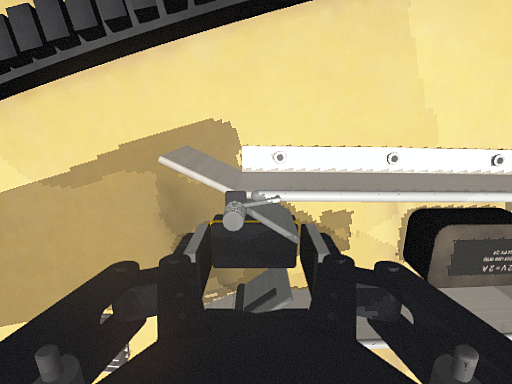

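Request:
drive_tool --pt "0 0 9 0 0 0 48" --pt "0 0 18 0 0 0 48" --pt "0 0 27 0 0 0 48" --pt "0 0 35 0 0 0 48" --pt "0 0 39 0 0 0 48"

```text
clock: 23.1
tcp_pos: [0.5957, -0.1717, 0.0031]
orientation: [-1.073, 1.395, -1.402]
contact_force: [-1.1, 0.1, 0.0]
grip_width: 0.0481
```

Run:
```python
from h import *
shot('wrist','w26');st();goal(list(W(0.049))+[.002],-14.9)
```

```text
t 23.15 tcp [ 0.596  -0.1717  0.0031] pen [51.6  0.5] F [-0.2 -0.  -1.2] grip 48.3 jawang -14.9 tilt 0.27 q7 -0.31
tool x [-0.258 -0.966  0.002] z [ 0.966 -0.258  0.004]
shift mm [ 0.5  1.1 -2.6] turn [-0.3 -0.   0.1]
shift mm [ 0.5  1.1 -2.6] turn [ -0.2 180.   -0.4]
```

View pics/w26.png

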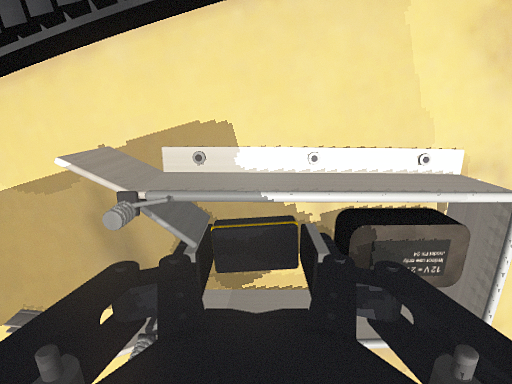

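The relay at (256,243) is fully past the leaf, which now rests on the rear finger. I'll ease open with the rear finger stationary and lift straight up.

Request:
drive_tool --pt "0 0 1.5 0 0 0 51" --pt "0 0 1.5 0 0 0 51" --pt "0 -8 1.5 0 0 0 51" --pt "0 -20 1.5 0 0 0 51" --pt "0 -35 1.5 0 0 0 51"

```text
clock: 23.65
tcp_pos: [0.5968, -0.1719, 0.039]
orientation: [-1.074, 1.395, -1.402]
contact_force: [-0.4, -0.4, -0.3]
grip_width: 0.0511
```

Request:
drive_tool --pt "0 -25 0 0 0 0 51" --pt "0 -60 0 0 0 0 51" --pt "0 -100 0 0 0 0 51" --pt "0 -130 0 0 0 0 51" --pt "0 -130 0 0 0 0 51"

```text
clock: 24.15
tcp_pos: [0.5998, -0.1721, 0.1761]
orientation: [-1.066, 1.386, -1.408]
contact_force: [1.0, -0.5, -0.4]
grip_width: 0.0508
```

Run:
```python
from h import *
shot('wrist','w27');st()
d=shot('scene','s27'); cv2.imwrite('pics/s27z.png',cv2.resize(d['frame'][150:250,150:350],None,fx=4,fy=4))
```

```text
t 24.2 tcp [ 0.5983 -0.1719  0.1734] pen [53.9  1. ] F [-0.6 -0.4 -0.5] grip 50.8 jawang -14.9 tilt 0.61 q7 -0.23
tool x [-0.258 -0.966  0.002] z [ 0.966 -0.258  0.011]
```

View pics/w27.png

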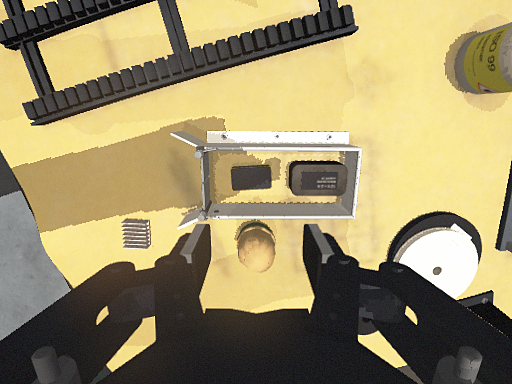

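View pics/s27z.png

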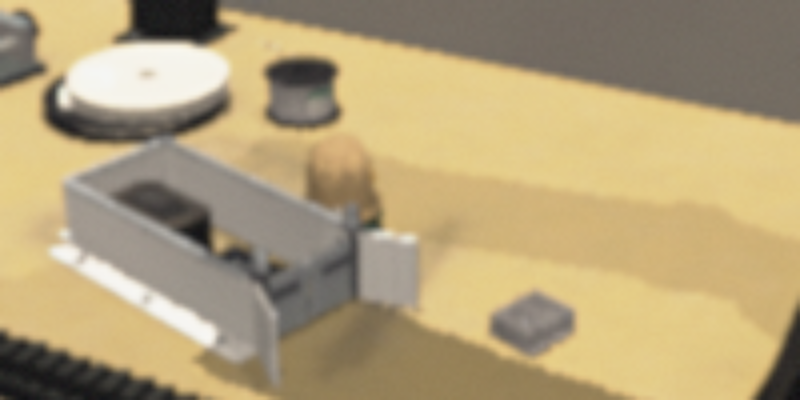

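Run:
```python
from h import *
d=load('w27'); print('relay',P(cast(d,[(251,178)],.012)[0])*1000,'adapter',P(cast(d,[(319,179)],.018)[0])*1000)
print('gate leaf pts',[(P(x)*1000).round(1) for x in cast(d,[(206,165),(206,180),(207,200)],.04)])
cv2.imwrite('pics/w27z.png',cv2.resize(d['frame'][120:230,165:370],None,fx=3.9,fy=3.9,interpolation=cv2.INTER_CUBIC))
for n,(p,z) in dict(heat=((136,234),.013)).items(): print(n,cast(d,[p],z))
```

```text
relay [50.96423488 -2.06354858] adapter [127.97115225  -2.06169448]
gate leaf pts [array([ 4.9, 18.1]), array([4.2, 2.3]), array([  4.2, -19.6])]
heat [[ 0.44140091 -0.2046366   0.013     ]]
```

View pics/w27z.png

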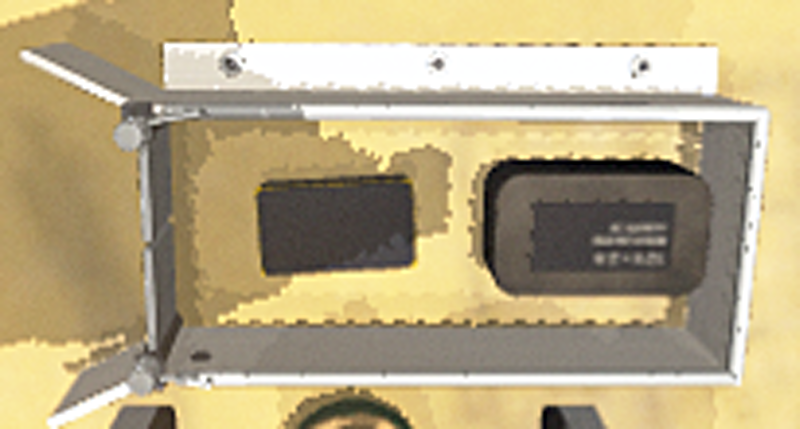

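Both rejects lie flat inside, the relay at x≈51 mm and the adapter at x≈127 mm. The leaves are in line, the bystanders are unmoved, and the gripper is clear. Handing in.

Run:
```python
from h import *
print(r.hand_in()); st()
```

```text
the job is handed in; nothing more can be done
None
the job is handed in; nothing more can be done
```

I pushed both rejects into the pen through the gate and handed the job in at about 24 s on the robot's clock. I then closed out with no verdict reported.

- **Adapter:** I set it in the mouth and pushed it with the closed fingers to x ≈ 127 mm, 1–3 mm from the back wall. The gate shut behind it.
- **Relay, first try:** The tapered back of the finger wedged the low block down against the gate, with about 21 N horizontal and 31 N upward. I stopped and drew it back.
- **Relay, second try:** I straddled it lengthwise so the flat rear pad pushed it and the front finger opened the gate. I then lifted straight up.

**Last checks (wrist and scene pictures):**
- The relay is flat at x ≈ 51 mm and the adapter flat at x ≈ 127–128 mm, both within about 2 mm of the pen's axis.
- Both leaves look shut and in line. I have no joint reading for them. Picture points on the leaves came out at x ≈ 4–5 mm instead of 0, evenly across both leaves, so I took that as calibration error, not an open leaf.
- The heat sink re-measured within 2–3 mm of its first position. The tip cleaner and spool I compared only by eye, and they look unmoved.
- The gripper was clear of everything at 0.17 m when I handed in.

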